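# Square a plate up in the drilling jig and lock it with the key

### The job

Square up the aluminium plate in the drilling jig with the wooden-handled push block, never with the gripper itself: gently press the plate flat against the long fence first and hold it there a moment, then slide it along and press it gently against the end stop for a moment, so that it touches both edges and all four seating pins are pushed in. Stand the push block back on the bench, then plug the black-headed key fully home through the plate's window into the jig's socket, with the plate still touching both edges, and leave everything else where it is.

Things in the scene. Friction and masses are not known exactly. Their poses are not given: they have to be found in the camera images.
- jig: Dark steel drilling jig fixed to the bench: base 200 (x) x 260 (y) x 20 mm high; the plate lies on its top. Origin: centre of its underside; +x away from the robot, +y to its left (turned up to 15 degrees). Two grey bars on it, 14 mm high (bolt heads 3 mm more), form a square corner: the long fence along its +x side and the end stop along its +y side; other sides open.
- plate: Loose aluminium plate 90 (x) x 140 (y) x 8 mm thick, 0.18 to 0.35 kg, lying skewed on the jig clear of both fences. Origin: centre of its underside. Window 46 (x) x 40 (y) mm through it, centred at its x = 0, y = -20 mm. Its +x long edge goes against the long fence, its +y short edge against the end stop. Slides with a few newtons; push it with at most 25 N.
- pusher: Push block standing upright on the bench: square aluminium foot 40 x 40 x 14 mm high, with a square wooden handle 22 x 22 mm on its centre up to 85 mm, 0.15 kg. Origin: centre of its underside; z up; x and y square to its sides. May be gripped by the handle across either pair of sides. Any face of the foot may push.
- key: Locking key standing upright on its narrow steel shank, 30 (x) x 24 (y) mm and 26 mm long; above it a black plastic head 60 (x) x 52 (y) mm, from 26 to 60 mm above its underside. 0.12 kg. Origin: centre of its underside. Fits with its long side along the jig's x, either way round; fully home the head rests on the plate and the underside is 2 mm above the bench.
- socket (a point): Mouth of the rectangular socket in the jig's top: 32 (x) x 26 (y) mm with a 2 mm chamfer, through the 20 mm base, centred at jig x = 35, y = 20 mm. The point is the mouth's centre at the height of the jig's top; long side along the jig's x. It lies under the plate's window, up to 6 mm off its middle each way, once the plate is home.
- packing: Bystander: plain steel packing block 50 x 30 x 60 mm high. Origin: centre of its underside.
- tin: Bystander: metal tin, 52 mm diameter, 75 mm high. Origin: centre of its underside.
- offcut: Bystander: softwood offcut 50 x 120 x 22 mm. Origin: centre of its underside.
- wrench: Bystander: steel wrench lying flat.
- brush: Bystander: hand brush lying flat.
- screw_jar: Bystander: clear jar with dark lid, 60 mm diameter, 80 mm high. Origin: centre of its underside.
- spacer: Bystander: short steel cylinder, 28 mm diameter, 30 mm high. Origin: centre of its underside.
- pin_right (a joint): Brass seating pin, 6 mm thick, 4 mm above the jig's top, in the long fence at jig y = -18 mm. Value: how far it is pressed in, 0 (4 mm proud of the face) to 0.004 m (flush: plate touching the face here); weak spring, under 0.3 N. The fence is reset for every job: its face lies anywhere from jig x = 74 to 86 mm, parallel to jig y, from y = -130 to 106 mm; where exactly is not measured, so feel for it.
- pin_left (a joint): Brass seating pin, 6 mm thick, 4 mm above the jig's top, in the long fence at jig y = +42 mm. Value: how far it is pressed in, 0 (4 mm proud of the face) to 0.004 m (flush: plate touching the face here); weak spring, under 0.3 N. See pin_right for the fence.
- pin_near (a joint): Brass seating pin, 6 mm thick, 4 mm above the jig's top, in the end stop at jig x = +5 mm. Value: how far it is pressed in, 0 (4 mm proud of the face) to 0.004 m (flush: plate touching the face here); weak spring, under 0.3 N. The stop is reset for every job: its face lies anywhere from jig y = 104 to 116 mm, parallel to jig x, from x = -53 to 77 mm; where exactly is not measured, so feel for it.
- pin_far (a joint): Brass seating pin, 6 mm thick, 4 mm above the jig's top, in the end stop at jig x = +63 mm. Value: how far it is pressed in, 0 (4 mm proud of the face) to 0.004 m (flush: plate touching the face here); weak spring, under 0.3 N. See pin_near for the stop.
There are look-alikes about, which are no part of the job. Leave any yellow look-alike of the key alone.

How it is judged:
By the outcome, as a careful person would: the job done as asked, in the order asked, and still so for the second after the job is handed in, with the robot touching nothing.
It also fails if it takes over 72 s, if anything falls off the work surface, if the arm or the gripper's body presses on something with over 40 N, if the wrist force passes 120 N, or if a joint passes its speed limit or range.

### The arm

A 7-joint arm with a two-finger parallel gripper is mounted at the origin on the work surface. World frame = base frame: x ahead of the robot, y to its left, z up, the work surface at z = 0. Lengths are in mm, angles in rad, forces in N, time in s.
With the tool pointing down it reaches from about 350 to 900 mm from the base axis. Payload 19.9 kg.
Tool frame: the origin (TCP) lies at the very end of the fingers, on their centre line; the grasp point (between the pads) lies 19 mm behind it; z points along the fingers, y is the direction in which the jaws open and shut (so a half turn about z gives the same grasp; the last joint's range is limited). The gripper opens to 85 mm and grips with 20 to 120 N. Pads are 22 mm wide; open, the fingers measure 114 mm over their backs; the gripper's body (76 mm by 85 mm) begins 54 mm behind the grasp point. The pads swing forward as they close: fully open they stand 13 mm farther back than shut.
Start: joints at [1.254, 0.417, -0.01, 1.614, 0.005, 1.111, -0.053], TCP at [169.592, -601.531, 231.26] pointing down, gripper open.
Joint ranges: [-2.81, 2.81], [-0.39, 2.02], [-1.27, 1.25], [0.06, 2.57], [-1.19, 4.33], [0.19, 2], [-2.82, 2.82]. Speed limits (rad/s): [1.89, 1.89, 2.39, 2.39, 3.01, 3.01, 3.01].

### API

Orientations are given as a unit quaternion [x, y, z, w].
In Python, from cell import manip gives the robot as it stands.
- The arm moves only by the tool send_rows, never from a script. Its argument "commands" is a list of rows, each a list of 3 entries, a list of its own where there are three numbers: the shift along the tool's x, y, z in m, then the turn, a rotation vector about the tool's x, y, z in rad, then the finger opening in m, from 0 to 0.0854. A call has 1 to 5 rows; each row is the pose to reach, as a shift and turn from the pose measured when the call began, along the tool's axes at that moment; what a row does not reach only later rows make up. A row lasts 1/10 s, in which the tool goes at most 50 mm and 8.59 degrees, less where a joint would pass 70% of its speed; a pose out of reach is approached as far as the arm can. A call with a gripper value outside its range is refused whole. The fingers move at their own pace and stop on an object; "grip_force" is the grip in N (left out, the last holds). Time passes only in rows, so rows that repeat a pose let the fingers close. It gives the time, the measured TCP pose, the force and the opening at its end, in the units of the state.
- manip.read_state(): the state, without advancing time (a new reading comes with each control period).
- manip.get_image(name): name is "scene" or "side" or "wrist"; returns a dict with "img" (400x640x3 uint8, red, green, blue), "depth" (400x640 float32, mm along the optical axis (not along the pixel's ray), 0 where there is no reading), "K" (3x3 intrinsics, pixels), "k1" (the pictures are not rectified: a ray, as slopes to the right and down, at radius r is drawn at 1 + k1 r^2 times it, then the intrinsics apply), "extrinsics" (4x4, takes a point from camera to world coordinates). Camera axes: x right, y down, z forward; pixel columns grow to the right and rows downward; lengths in mm; the calibration is good to about 2 mm. A picture is of the moment at which its call begins.
- manip.finish_job(): hands the job in, once; it reports no verdict.
Trained networks look in the newest picture that a camera, given by its name, has taken for a name from the list of things; names that differ only in an ending like _2 or _b are one class to them, and where a whole thing is asked for, a point or a joint stands for the part that bears it (a point fixed in the world has none). Each returns a list of dicts, best first, with "p" (0 to 1); they miss things now and then, are a little off and sometimes report something else, mostly with a low value. They report only what shows in the picture. A call takes as long as a camera call. They do not tell look-alikes from the thing itself.
- manip.look_for(camera, query): "extent" ([left, top, right, bottom] in pixels, round what is visible of it).
The state is a dict: "time_s": time; "q": joint angles; "dq": joint speeds; "joint_torque": joint torques, N m; "eef_pos": TCP position; "ee_rot": TCP orientation; "ft_force": force on the tool from outside, world axes, zero at the start; "ft_torque": the same for the moment, N m; "gripper_width": opening from 0.0 (shut) to 1.0 (fully open).
Only numpy, scipy, OpenCV 4.12 (cv2) and the standard library are available. Lean on these libraries where they do the work, as an engineer would, in place of code of your own. Each camera call takes 0.05 s, during which the arm holds its last target.

## Working session

There is one attempt and no reset: what is moved stays moved. The work goes in short steps, Python scripts to look and compute and a tool call to move; the robot and the scene stay as the last step left them, time stands still between calls to the robot, and variables do not carry over. Pictures are saved under pics/ and viewed, and the job is handed in when it is done.

Besides the shell and the picture viewer there is one more tool, called after "Emit:" as name(argument=value, ...) on one line, values as JSON. send_rows: Moves the arm, as the interface text tells. Its arguments: {"type":"object","properties":{"commands":{"type":"array","items":{"type":"array"}},"grip_force":{"type":"number"}},"required":["commands"]}

```bash
ls; mkdir -p pics; python3 - <<'E'
from cell import manip
import cv2,numpy as np
s=manip.read_state()
for k,v in s.items(): print(k,v)
for n in ["scene","side"]:
    d=manip.get_image(n)
    cv2.imwrite(f"pics/{n}0.png",d["img"][:,:,::-1])
    print(n,d["K"].tolist(),d["k1"],d["extrinsics"].tolist())
    for q in ["jig","plate","pusher","key","socket","packing","tin","offcut","screw_jar","spacer","pin_right","pin_far"]:
        try: print(q,[(np.round(r["extent"]).tolist(),round(r["p"],2)) for r in manip.look_for(n,q)][:4])
        except Exception as e: print(q,e)
print(manip.read_state()["time_s"])
E
```

```text
pics
time_s 0.0
q [ 1.25445514  0.41796345 -0.01035807  1.61416027  0.00468847  1.11070063
 -0.05296856]
dq [-0.00049268  0.00252051 -0.00032469 -0.00044276  0.00085418 -0.00129054
  0.00022343]
joint_torque [ 2.23549860e-04 -8.64451575e+01  6.79309834e-01 -4.34906352e+01
  1.91443542e-02  7.44323304e-03 -1.17037465e-05]
eef_pos [ 169.55301081 -601.20655481  230.67242116]
ee_rot [ 9.90566647e-01  1.37030480e-01 -1.11383606e-04 -5.93349731e-04]
ft_force [ 0.15625824 -0.21517736 -0.31785887]
ft_torque [-0.02552325 -0.01871856  0.01180853]
gripper_width 1.0030746696685389
scene [[464.7979130155854, 0.0, 324.58686931796956], [0.0, 464.7979130155854, 200.0772749104282], [0.0, 0.0, 1.0]] -0.07334161517285281 [[-0.5109989140852895, 0.6927433552900504, -0.5089074115250611, 1211.3327521295416], [0.8595622911224452, 0.4157521313708987, -0.29715792592641327, 397.8459922370292], [0.005725162354695453, -0.5892849980799088, -0.8079049532921395, 1062.2074741578172], [0.0, 0.0, 0.0, 1.0]]
jig [([252.0, 165.0, 366.0, 250.0], 0.81)]
plate [([278.0, 178.0, 337.0, 220.0], 0.82)]
pusher [([434.0, 189.0, 
[... 931 characters left out ...]
[309.0, 181.0, 356.0, 216.0], 0.57), ([282.0, 170.0, 377.0, 241.0], 0.56)]
plate [([310.0, 182.0, 356.0, 220.0], 0.58), ([281.0, 156.0, 326.0, 180.0], 0.23)]
pusher []
key [([240.0, 308.0, 270.0, 347.0], 0.89), ([308.0, 183.0, 358.0, 218.0], 0.72), ([242.0, 256.0, 274.0, 290.0], 0.55), ([298.0, 279.0, 318.0, 324.0], 0.36)]
socket [([282.0, 171.0, 379.0, 243.0], 0.87)]
packing [([426.0, 163.0, 444.0, 184.0], 0.76)]
tin [([386.0, 142.0, 402.0, 169.0], 0.74), ([300.0, 280.0, 322.0, 321.0], 0.2)]
offcut [([222.0, 186.0, 263.0, 216.0], 0.82)]
screw_jar [([203.0, 234.0, 231.0, 268.0], 0.7)]
spacer [([235.0, 241.0, 246.0, 253.0], 0.5)]
pin_right []
pin_far [([281.0, 169.0, 380.0, 243.0], 0.27)]
1.3
```

```bash
python3 - <<'E'
import cv2
for n,(x0,y0,x1,y1) in {"scene":(200,80,520,320),"side":(190,130,460,360)}.items():
    im=cv2.imread(f"pics/{n}0.png")[y0:y1,x0:x1]
    cv2.imwrite(f"pics/{n}0c.png",cv2.resize(im,None,fx=2.5,fy=2.5,interpolation=cv2.INTER_CUBIC))
E
```

```text
(no output)
```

View pics/scene0.png

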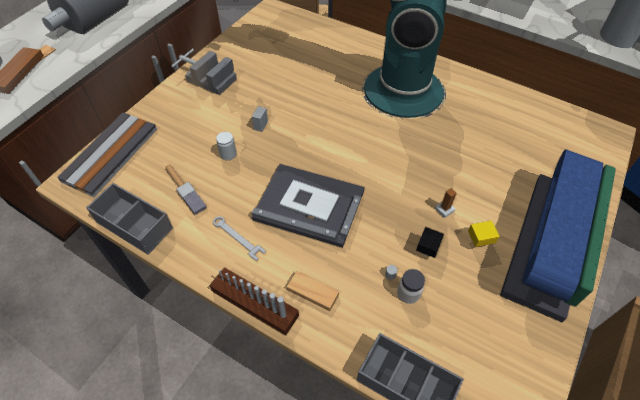

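```bash
sleep 1
```

```text
(no output)
```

View pics/side0.png

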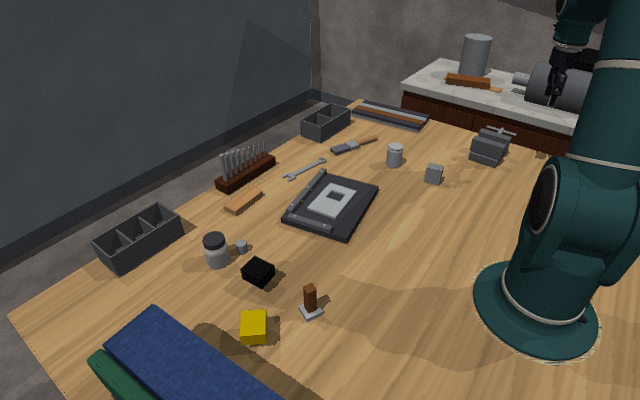

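```bash
cat > h.py <<'E'
from cell import manip
import cv2,numpy as np
from scipy.spatial.transform import Rotation as R
def und(d,uv):
    K=np.asarray(d["K"]);k=d["k1"]
    uv=np.asarray(uv,float).reshape(-1,1,2)
    return cv2.undistortPoints(uv,K,np.array([k,0,0,0.])).reshape(-1,2)
def cloud(d):
    h,w=d["depth"].shape
    u,v=np.meshgrid(np.arange(w),np.arange(h))
    n=und(d,np.stack([u.ravel(),v.ravel()],1).astype(float))
    z=d["depth"].reshape(-1,1)
    P=np.hstack([n*z,z,np.ones_like(z)])@np.asarray(d["extrinsics"]).T
    P=P[:,:3].reshape(h,w,3); P[d["depth"]<=0]=np.nan
    return P
def onplane(d,uv,z):
    n=und(d,uv);E=np.asarray(d["extrinsics"])
    r=np.hstack([n,np.ones((len(n),1))])@E[:3,:3].T
    t=(z-E[2,3])/r[:,2:]
    return (E[:3,3]+r*t)[:,:2]
def proj(d,P):
    E=np.linalg.inv(np.asarray(d["extrinsics"]));P=np.atleast_2d(P)@E[:3,:3].T+E[:3,3]
    return cv2.projectPoints(P.reshape(-1,1,3),np.zeros(3),np.zeros(3),np.asarray(d["K"]),np.array([d["k1"],0,0,0.]))[0].reshape(-1,2)
def rect(p):
    r=cv2.minAreaRect(np.asarray(p,np.float32)); return r
def st():
    s=manip.read_state();r=R.from_quat(s["ee_rot"])
    print("t",round(s["time_s"],2),"pos",np.round(s["eef_pos"],1),"f",np.round(s["ft_force"],1),"w",round(s["gripper_width"]*85.4,1))
    m=r.as_matrix(); print("tool x",np.round(m[:,0],4),"y",np.round(m[:,1],4),"z",np.round(m[:,2],4))
    return np.array(s["eef_pos"]),m
def save(d,name,box=None,f=1):
    im=np.ascontiguousarray(d["img"][:,:,::-1])
    if box: x0,y0,x1,y1=box; im=im[y0:y1,x0:x1]
    if f!=1: im=cv2.resize(im,None,fx=f,fy=f,interpolation=cv2.INTER_CUBIC)
    cv2.imwrite(f"pics/{name}.png",im)
E
python3 - <<'E'
from h import *
import pickle
for n,boxes in {"scene":dict(jig=(245,155,370,255),pusher=(430,180,465,222),key=(410,220,450,262),yel=(462,215,505,252),jar=(395,262,430,306),spacer=(382,260,400,282)),"side":dict(jig=(275,160,385,245),pusher=(292,275,330,328),key=(236,250,280,295),yel=(230,300,280,350),jar=(198,230,235,275),spacer=(232,236,250,258))}.items():
    d=manip.get_image(n);pickle.dump(d,open(n+".pkl","wb"))
    P=cloud(d)
    for k,(x0,y0,x1,y1) in boxes.items():
        q=P[y0:y1,x0:x1].reshape(-1,3);q=q[np.isfinite(q).all(1)]
        for lo,hi in ([(6,500)] if k!="jig" else [(12,23),(25,30),(31,45)]):
            a=q[(q[:,2]>lo)&(q[:,2]<hi)]
            if len(a)>4:
                zt=np.percentile(a[:,2],97);
                t=a[a[:,2]>zt-6] if k!="jig" else a
                c,sz,an=rect(t[:,:2]);print(n,k,lo,len(a),"ztop",round(zt,1),"c",np.round(c,1),np.round(sz,1),round(an,1))
d=pickle.load(open("scene.pkl","rb"));save(d,"sjig",(240,150,380,260),5.5)
d=pickle.load(open("side.pkl","rb"));save(d,"djig",(270,155,395,250),5.5)
E
```

```text
scene jig 12 3169 ztop 22.7 c [629.7  -9.6] [305.3 263.5] 11.8
scene jig 25 1058 ztop 29.8 c [585.9 -14.8] [193.4 262.7] 8.8
scene jig 31 912 ztop 38.6 c [603.8 -14.3] [151.4 263.3] 11.6
scene pusher 6 328 ztop 86.9 c [401.5 312.1] [22.1 23.7] 68.5
scene key 6 547 ztop 65.0 c [544.3 320.8] [61.1 50.2] 5.9
scene yel 6 606 ztop 64.3 c [450.2 432. ] [54.3 60.3] 42.4
scene jar 6 754 ztop 83.7 c [680.6 332.1] [51.2 53.2] 35.1
scene spacer 6 138 ztop 34.4 c [658.8 269.2] [27.6 26.2] 60.9
side jig 12 2329 ztop 22.7 c [666.7  -4.7] [373.  267.6] 11.4
side jig 25 811 ztop 29.9 c [604.  -14.8] [147.6 263.7] 12.0
side jig 31 600 ztop 37.9 c [605.4 -15.7] [148.1 269.4] 12.8
side pusher 6 536 ztop 86.0 c [402.  312.1] [21.8 23.6] 66.3
side key 6 785 ztop 61.8 c [547.1 322.2] [60.8 53.2] 5.9
side yel 6 917 ztop 61.9 c [452.  432.2] [50.9 62.2] 43.2
side jar 6 786 ztop 81.5 c [683.  330.8] [48.2 52.6] 47.8
side spacer 6 136 ztop 32.2 c [660.8 268.5] [25.3 27.4] 46.7
```

View pics/sjig.png

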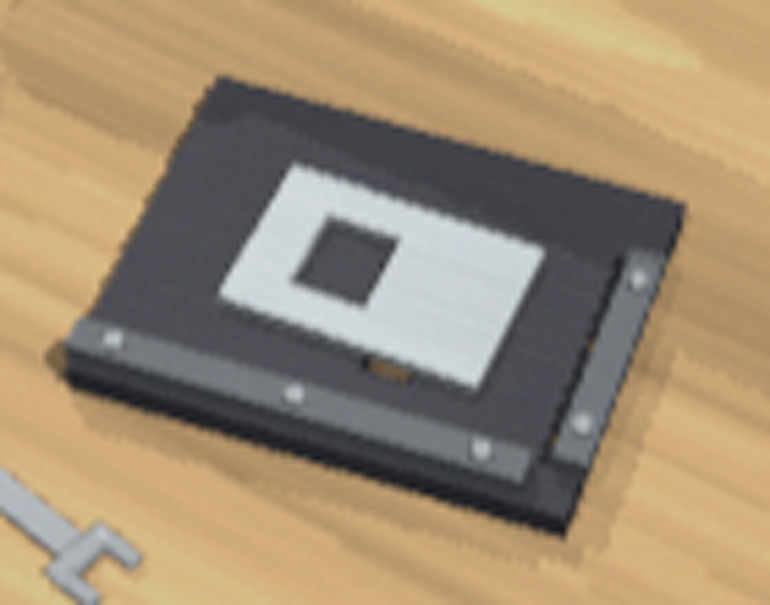

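View pics/djig.png

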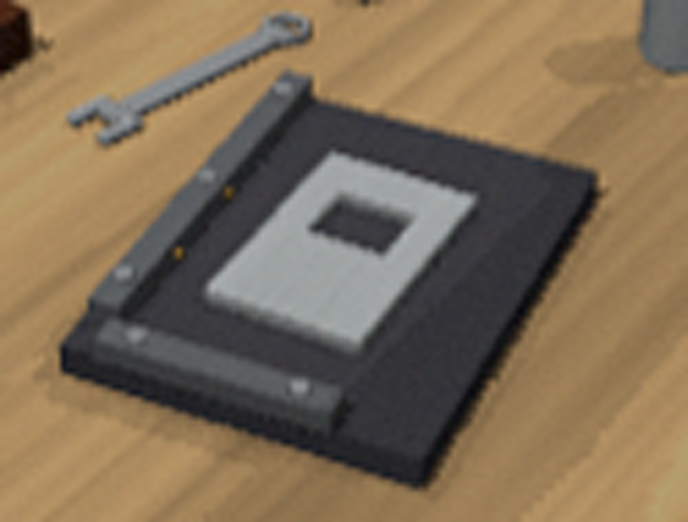

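```bash
python3 - <<'E'
from h import *
import pickle
for n in ["scene","side"]:
    d=pickle.load(open(n+".pkl","rb"));P=cloud(d).reshape(-1,3)
    near=np.hypot(P[:,0]-600,P[:,1]+14)<185
    a=P[near&(P[:,2]>15)&(P[:,2]<24)] if n=="side" else P[near&(P[:,2]>17)&(P[:,2]<26)]
    print(n,"top",[np.round(x,1) for x in rect(a[:,:2])],"z",np.median(a[:,2]))
    b=P[near&(P[:,2]>12)&(P[:,2]<45)];r=rect(b[:,:2]);print("all",[np.round(x,1) for x in r],np.round(cv2.boxPoints(r),1).tolist())
    # plate: bright
    im=d["img"].reshape(-1,3).astype(int);br=im.sum(1)>(500 if n=="scene" else 420)
    a=P[near&br&(P[:,2]>24)&(P[:,2]<34)];r=rect(a[:,:2]);print("plate",len(a),[np.round(x,1) for x in r],np.round(cv2.boxPoints(r),1).tolist())
d=manip.get_image("wrist");save(d,"w0");p,m=st()
E=np.asarray(d["extrinsics"]);print(np.round(m.T@E[:3,:3],3).tolist(),np.round(m.T@(E[:3,3]-p),1),d["K"],d["k1"])
E
```

```text
scene top [array([582.1, -19. ]), array([206.3, 264.4]), np.float64(11.7)] z 20.5937915348635
all [array([619.3, -11.3]), array([284.1, 264.6]), np.float64(11.8)] [[453.20001220703125, 89.30000305175781], [507.29998779296875, -169.8000030517578], [785.4000244140625, -111.80000305175781], [731.4000244140625, 147.3000030517578]]
plate 1084 [array([595.6,   9.7]), array([132.2, 196.8]), np.float64(8.9)] [[515.0, 96.69999694824219], [545.4000244140625, -97.69999694824219], [676.0999755859375, -77.30000305175781], [645.7000122070312, 117.0999984741211]]
side top [array([582. , -21.5]), array([202., 267.]), np.float64(11.0)] z 20.731459556600612
all [array([581.8, -20.6]), array([202. , 268.8]), np.float64(11.0)] [[457.1000061035156, 92.19999694824219], [508.20001220703125, -171.8000030517578], [706.5, -133.3000030517578], [655.4000244140625, 130.60000610351562]]
plate 718 [array([581.9, -19.7]), array([ 89.6, 139.3]), np.float64(8.7)] [[527.0999755859375, 42.400001525878906], [548.0999755859375, -95.30000305175781], [636.7000122070312, -81.80000305175781], [615.5999755859375, 55.900001525878906]]
t 1.45 pos [ 169.6 -601.5  231.2] f [-0.2 -0.2 -0.1] w 85.1
tool x [ 9.625e-01  2.713e-01 -1.000e-04] y [ 2.713e-01 -9.625e-01 -1.000e-04] z [-1.e-04  1.e-04 -1.e+00]
[[-0.0, -0.956, -0.294], [1.0, 0.0, -0.0], [0.0, -0.294, 0.956]] [  75.3   -1.6 -142.1] [[298.57583739   0.         319.87276791]
 [  0.         298.57583739 195.71822229]
 [  0.           0.           1.        ]] -0.013301468142281897
```

View pics/w0.png

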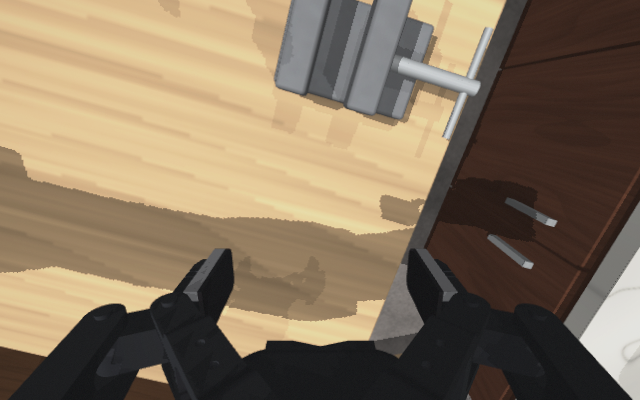

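```bash
cat >> h.py <<'E'
def plan(pos,az,verbose=True):
    p,m=st()
    a=np.radians(az);x=np.array([np.cos(a),np.sin(a),0]);z=np.array([0,0,-1.]);M=np.stack([x,np.cross(z,x),z],1)
    dp=m.T@(np.array(pos,float)-p)/1000
    rv=R.from_matrix(m.T@M).as_rotvec()
    print("SHIFT",np.round(dp,4).tolist(),"TURN",np.round(rv,4).tolist(),"dist",round(np.linalg.norm(dp)*1000,1))
E
python3 -c "
from h import *
plan((560,-20,380),15.7)"
```

```text
t 1.45 pos [ 169.6 -601.5  231.2] f [-0.2 -0.2 -0.1] w 85.1
tool x [ 9.625e-01  2.713e-01 -1.000e-04] y [ 2.713e-01 -9.625e-01 -1.000e-04] z [-1.e-04  1.e-04 -1.e+00]
SHIFT [0.5336, -0.4538, -0.1487] TURN [-0.0001, 0.0001, 0.0008] dist 716.1
```

Emit:
send_rows(commands=[[[0.534,-0.454,-0.149],[0,0,0],0.085],[[0.534,-0.454,-0.149],[0,0,0],0.085],[[0.534,-0.454,-0.149],[0,0,0],0.085],[[0.534,-0.454,-0.149],[0,0,0],0.085],[[0.534,-0.454,-0.149],[0,0,0],0.085]])

```text
time_s: 1.95
eef_pos: [306.7, -396.8, 283.9]
ee_rot: [0.991, 0.137, 0.0, 0.0]
ft_force: [1.3, 0.2, 0.5]
gripper_width: 0.998
```

```bash
python3 -c "
from h import *
plan((560,-20,380),15.7)"
```

```text
t 1.95 pos [ 306.7 -396.8  283.9] f [1.3 0.2 0.5] w 85.2
tool x [ 0.9625  0.2713 -0.    ] y [ 2.713e-01 -9.625e-01  5.000e-04] z [ 1.e-04 -5.e-04 -1.e+00]
SHIFT [0.346, -0.2939, -0.0963] TURN [0.0005, 0.0, 0.0007] dist 464.1
```

Emit:
send_rows(commands=[[[0.346,-0.294,-0.096],[0,0,0],0.085],[[0.346,-0.294,-0.096],[0,0,0],0.085],[[0.346,-0.294,-0.096],[0,0,0],0.085],[[0.346,-0.294,-0.096],[0,0,0],0.085],[[0.346,-0.294,-0.096],[0,0,0],0.085]])

```text
time_s: 2.45
eef_pos: [442.9, -193.5, 335.7]
ee_rot: [0.991, 0.137, 0.0, 0.001]
ft_force: [1.1, -0.7, 0.2]
gripper_width: 0.999
```

Emit:
send_rows(commands=[[[0.16,-0.136,-0.045],[0,0,0],0.085],[[0.16,-0.136,-0.045],[0,0,0],0.085],[[0.16,-0.136,-0.045],[0,0,0],0.085],[[0.16,-0.136,-0.045],[0,0,0],0.085],[[0.16,-0.136,-0.045],[0,0,0],0.085]])

```text
time_s: 2.95
eef_pos: [561.6, -14.5, 381.5]
ee_rot: [0.99, 0.139, 0.001, -0.0]
ft_force: [-0.4, -0.1, 0.1]
gripper_width: 0.995
```

```bash
python3 - <<'E'
from h import *
import pickle
d=manip.get_image("wrist");save(d,"w1");pickle.dump(d,open("w1.pkl","wb"));st()
E
```

```text
t 3.0 pos [561.9 -14.1 381.4] f [-2.3  1.2 -1.4] w 85.3
tool x [0.961  0.2764 0.002 ] y [ 2.764e-01 -9.610e-01 -2.000e-04] z [ 1.9e-03  8.0e-04 -1.0e+00]
```

View pics/w1.png

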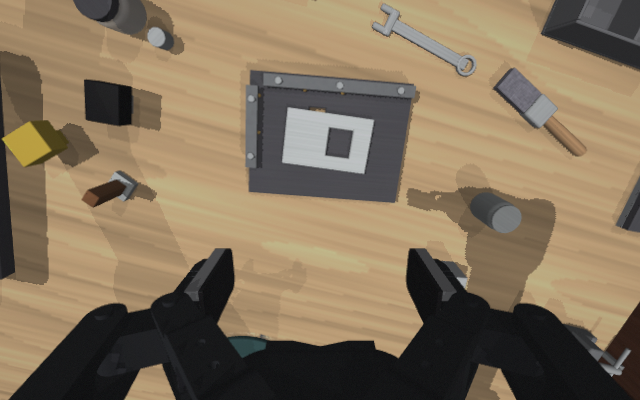

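```bash
cat >> h.py <<'E'
def blob(d,mask,z):
    mask=cv2.morphologyEx(mask.astype(np.uint8),cv2.MORPH_OPEN,np.ones((3,3)))
    c=max(cv2.findContours(mask,cv2.RETR_EXTERNAL,cv2.CHAIN_APPROX_NONE)[0],key=cv2.contourArea).reshape(-1,2)
    r=cv2.minAreaRect(onplane(d,c,z).astype(np.float32)); return r
def box(mask,b):
    o=np.zeros_like(mask);x0,y0,x1,y1=b;o[y0:y1,x0:x1]=mask[y0:y1,x0:x1];return o
def pr(n,r): print(n,"c",np.round(r[0],1),"size",np.round(r[1],1),"ang",round(r[2],2))
E
python3 - <<'E'
from h import *
import pickle
d=pickle.load(open("w1.pkl","rb"));s=d["img"].astype(int).sum(2)
pr("plate",blob(d,box(s>450,(270,100,385,182)),28))
im=d["img"].astype(int)
dark=(s<330)&(im[:,:,0]-im[:,:,2]<25)
pr("jig",blob(d,box(dark,(235,60,425,215)),20))
pr("key",blob(d,box(s<60,(70,65,140,135)),60))
P=cloud(d)
for n,b,lo,hi in [("keytop",(70,65,160,135),52,70),("pushtop",(70,160,150,215),78,95),("plate",(270,100,385,182),25,32),("jigtop",(235,60,425,215),15,24),("jigall",(235,60,425,215),12,50)]:
    q=P[b[1]:b[3],b[0]:b[2]].reshape(-1,3);q=q[(q[:,2]>lo)&(q[:,2]<hi)]
    pr(n,rect(q[:,:2])); print(len(q),np.median(q[:,2]))
# jig near edge points
print(np.round(onplane(d,[(250,191),(396,201),(410,100),(257,71)],20),1))
E
```

```text
plate c [581.4 -18.5] size [ 89.9 139.3] ang 8.0
jig c [581.1 -19.1] size [198.6 260.3] ang 11.06
key c [551.7 288.9] size [57.  16.7] ang 5.67
keytop c [546.8 322.8] size [61.5 53.1] ang 5.91
1546 59.36301002161716
pushtop c [401.3 314. ] size [22.9 23.5] ang 68.48
233 83.68055449243582
plate c [581.1 -18.2] size [ 90.2 140.4] ang 7.97
3990 27.24874156674781
jigtop c [581.9 -18. ] size [200.8 261. ] ang 11.5
12134 19.236913630224393
jigall c [581.8 -17.1] size [200.7 263.8] ang 11.61
19043 19.950482632567343
[[ 459.9   85.9]
 [ 513.2 -167.1]
 [ 680.3 -129.6]
 [ 654.8  116.7]]
```

```bash
cat >> h.py <<'E'
JC=np.array([581.7,-18.3]);JA=np.radians(11.4)
JX=np.array([np.cos(JA),np.sin(JA)]);JY=np.array([-JX[1],JX[0]])
def w2j(p): q=np.atleast_2d(p)[:,:2]-JC; return np.stack([q@JX,q@JY],1)
def j2w(x,y): return JC+x*JX+y*JY
E
python3 - <<'E'
from h import *
import pickle
d=pickle.load(open("w1.pkl","rb"));P=cloud(d)[60:215,235:425].reshape(-1,3)
j=w2j(P);z=P[:,2]
f=(z>31)&(z<36)
a=f&(j[:,1]>-120)&(j[:,1]<95)&(j[:,0]>50);print("fence x pct",np.percentile(j[a,0],[0.5,2,5,50,98]))
for lo,hi in [(-120,-60),(-60,0),(0,60),(60,95)]:
    b=a&(j[:,1]>lo)&(j[:,1]<hi);print(lo,np.percentile(j[b,0],[2,98]))
a=f&(j[:,0]>-45)&(j[:,0]<65)&(j[:,1]>80);print("stop y",np.percentile(j[a,1],[0.5,2,5,50,98]))
print("socket",j2w(35,20))
plan((401.5,313,200),67)
E
```

```text
fence x pct [78.5298982  78.77467616 79.31242564 87.32377631 96.09799375]
-120 [79.03147471 95.48965783]
-60 [78.86459888 96.34659433]
0 [78.69134904 96.19576498]
60 [78.71199626 95.14568488]
stop y [114.77424564 115.29934275 115.76829184 123.7080241  132.60540842]
socket [612.0563443    8.22343041]
t 3.0 pos [561.9 -14.1 381.4] f [-2.3  1.2 -1.4] w 85.3
tool x [0.961  0.2764 0.002 ] y [ 2.764e-01 -9.610e-01 -2.000e-04] z [ 1.9e-03  8.0e-04 -1.0e+00]
SHIFT [-0.0641, -0.3586, 0.1814] TURN [0.0007, -0.002, -0.8893] dist 406.9
```

Emit:
send_rows(commands=[[[-0.064,-0.359,0.151],[0,0,-0.88],0.085],[[-0.064,-0.359,0.151],[0,0,-0.88],0.085],[[-0.064,-0.359,0.151],[0,0,-0.88],0.085],[[-0.064,-0.359,0.151],[0,0,-0.88],0.085],[[-0.064,-0.359,0.151],[0,0,-0.88],0.085]])

```text
time_s: 3.5
eef_pos: [459.3, 190.9, 285.8]
ee_rot: [0.87, 0.493, 0.001, 0.001]
ft_force: [1.5, 0.5, 0.2]
gripper_width: 0.996
```

```bash
python3 -c "
from h import *
plan((401.5,313,200),67.5)"
```

```text
t 3.5 pos [459.3 190.9 285.8] f [1.5 0.5 0.2] w 85.0
tool x [0.5146 0.8574 0.0015] y [ 0.8574 -0.5146  0.0022] z [ 2.7e-03  2.0e-04 -1.0e+00]
SHIFT [0.0748, -0.1125, 0.0857] TURN [0.0023, -0.0014, -0.1478] dist 160.0
```

Emit:
send_rows(commands=[[[0.075,-0.1125,0.086],[0.002,-0.001,-0.148],0.085],[[0.075,-0.1125,0.086],[0.002,-0.001,-0.148],0.085],[[0.075,-0.1125,0.086],[0.002,-0.001,-0.148],0.085],[[0.075,-0.1125,0.086],[0.002,-0.001,-0.148],0.085],[[0.075,-0.1125,0.086],[0.002,-0.001,-0.148],0.085]])

```text
time_s: 4.0
eef_pos: [400.4, 314.1, 198.9]
ee_rot: [0.831, 0.557, -0.001, -0.0]
ft_force: [0.3, -0.7, 0.8]
gripper_width: 0.997
```

```bash
python3 - <<'E'
from h import *
import pickle
d=manip.get_image("wrist");save(d,"w2");pickle.dump(d,open("w2.pkl","wb"))
P=cloud(d);
q=P.reshape(-1,3)
a=q[(np.hypot(q[:,0]-402,q[:,1]-313)<40)&(q[:,2]>79)&(q[:,2]<92)];pr("handle",rect(a[:,:2]));print(np.median(a[:,2]))
a=q[(np.hypot(q[:,0]-402,q[:,1]-313)<40)&(q[:,2]>9)&(q[:,2]<19)];pr("foot",rect(a[:,:2]));
plan((401.5,313,42),67.5)
E
```

```text
handle c [400.7 314.8] size [21.4 21.7] ang 66.45
84.10623318244797
foot c [400.6 314.9] size [39.8 39.8] ang 66.8
t 4.05 pos [401.7 313.1 199.7] f [-0.1  0.1 -0.8] w 85.0
tool x [ 0.3816  0.9243 -0.    ] y [ 0.9243 -0.3816  0.    ] z [ 0.e+00 -1.e-04 -1.e+00]
SHIFT [-0.0001, -0.0001, 0.1577] TURN [0.0, 0.0, 0.0012] dist 157.7
```

View pics/w2.png

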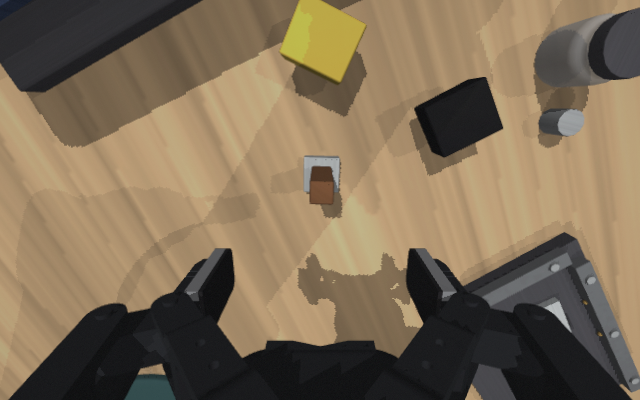

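Emit:
send_rows(commands=[[[0.001,-0.001,0.05],[0,0,0.013],0.085],[[0.001,-0.001,0.1],[0,0,0.013],0.085],[[0.001,-0.001,0.14],[0,0,0.013],0.085],[[0.001,-0.001,0.158],[0,0,0.013],0.085],[[0.001,-0.001,0.158],[0,0,0.013],0.05]], grip_force=60)

```text
time_s: 4.55
eef_pos: [401.6, 312.4, 40.3]
ee_rot: [0.835, 0.55, -0.001, 0.0]
ft_force: [0.5, 0.1, 0.9]
gripper_width: 0.849
```

Emit:
send_rows(commands=[[[0,0,0],[0,0,0],0.01],[[0,0,0],[0,0,0],0.01],[[0,0,0],[0,0,0],0.01],[[0,0,0],[0,0,0],0.01]], grip_force=60)

```text
time_s: 4.95
eef_pos: [402.2, 312.5, 41.2]
ee_rot: [0.835, 0.55, -0.001, 0.001]
ft_force: [-0.4, -0.4, 8.4]
gripper_width: 0.252
```

```bash
python3 -c "
from h import *
st()"
```

```text
t 4.95 pos [402.2 312.5  41.2] f [-0.4 -0.4  8.4] w 21.5
tool x [ 0.396   0.9183 -0.0015] y [ 9.183e-01 -3.960e-01  3.000e-04] z [-4.0e-04 -1.5e-03 -1.0e+00]
```

```bash
python3 -c "
from h import *
print(j2w(-78,2))
plan((*j2w(-80,2),150),101.4)"
```

```text
[504.8435337 -31.7567302]
t 4.95 pos [402.2 312.5  41.2] f [-0.4 -0.4  8.4] w 21.5
tool x [ 0.396   0.9183 -0.0015] y [ 9.183e-01 -3.960e-01  3.000e-04] z [-4.0e-04 -1.5e-03 -1.0e+00]
SHIFT [-0.2768, 0.2289, -0.1083] TURN [-0.0002, 0.0015, -0.6061] dist 375.2
```

Emit:
send_rows(commands=[[[0,0,-0.04],[0,0,0],0.01],[[0,0,-0.085],[0,0,0],0.01],[[-0.03,0.025,-0.108],[0,0,-0.1],0.01],[[-0.277,0.229,-0.108],[0,0.0015,-0.606],0.01],[[-0.277,0.229,-0.108],[0,0.0015,-0.606],0.01]])

```text
time_s: 5.45
eef_pos: [438.4, 191.9, 150.5]
ee_rot: [0.723, 0.691, 0.0, 0.001]
ft_force: [1.4, 0.3, -1.5]
gripper_width: 0.25
```

```bash
python3 -c "
from h import *
plan((*j2w(-80,2),150),101.4)"
```

```text
t 5.45 pos [438.4 191.9 150.5] f [ 1.4  0.3 -1.5] w 21.3
tool x [ 4.48e-02  9.99e-01 -9.00e-04] y [ 0.999  -0.0448  0.002 ] z [ 0.002 -0.001 -1.   ]
SHIFT [-0.2209, 0.0745, 0.0009] TURN [0.0019, 0.0011, -0.2438] dist 233.1
```

Emit:
send_rows(commands=[[[-0.221,0.0745,0.001],[0.002,0.001,-0.244],0.01],[[-0.221,0.0745,0.001],[0.002,0.001,-0.244],0.01],[[-0.221,0.0745,0.001],[0.002,0.001,-0.244],0.01],[[-0.221,0.0745,0.001],[0.002,0.001,-0.244],0.01],[[-0.221,0.0745,0.001],[0.002,0.001,-0.244],0.01]])

```text
time_s: 5.95
eef_pos: [503.2, -35.1, 150.3]
ee_rot: [0.634, 0.774, -0.0, 0.001]
ft_force: [0.6, -0.4, -1.6]
gripper_width: 0.246
```

```bash
python3 - <<'E'
from h import *
import pickle
d=manip.get_image("wrist");save(d,"w3");pickle.dump(d,open("w3.pkl","wb"))
plan((*j2w(-80,2),63.5),101.4)
E
```

```text
t 6.0 pos [504.6 -42.1 149.9] f [  2.  -12.2  -2.2] w 21.2
tool x [-0.1899  0.9818 -0.0029] y [ 9.818e-01  1.899e-01 -2.000e-04] z [ 3.0e-04 -2.9e-03 -1.0e+00]
SHIFT [0.0104, 0.0002, 0.0864] TURN [-0.0002, 0.0029, -0.0079] dist 87.0
```

View pics/w3.png

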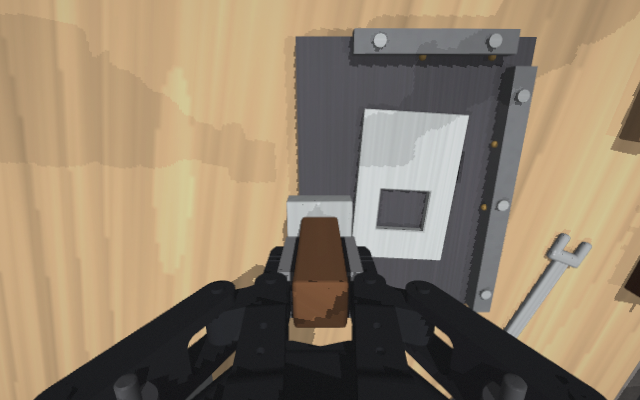

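Emit:
send_rows(commands=[[[0.01,0,0.03],[0,0.003,-0.008],0.01],[[0.01,0,0.06],[0,0.003,-0.008],0.01],[[0.01,0,0.08],[0,0.003,-0.008],0.01],[[0.01,0,0.086],[0,0.003,-0.008],0.01],[[0.01,0,0.086],[0,0.003,-0.008],0.01]])

```text
time_s: 6.5
eef_pos: [502.6, -32.3, 63.8]
ee_rot: [0.633, 0.774, -0.0, -0.0]
ft_force: [-0.0, 0.3, -0.9]
gripper_width: 0.249
```

```bash
python3 - <<'E'
from h import *
import pickle
d=manip.get_image("wrist");save(d,"w4");pickle.dump(d,open("w4.pkl","wb"))
p,m=st();print(w2j(p),np.degrees(np.arctan2(m[1,0],m[0,0])))
P=cloud(d).reshape(-1,3);j=w2j(P);s=d["img"].astype(int).sum(2).ravel()
a=(P[:,2]>24)&(P[:,2]<33)&(np.abs(j[:,0])<70)&(s>400)&(j[:,0]>-50)
pr("plate jig",rect(j[a]))
E
```

```text
t 6.55 pos [503.1 -32.3  64.5] f [ 1.2  0.3 -1.2] w 21.4
tool x [-1.981e-01  9.802e-01  1.000e-04] y [9.802e-01 1.981e-01 2.000e-04] z [ 2.e-04  2.e-04 -1.e+00]
[[-79.84964852   1.80109767]] 101.42871122160868
plate jig c [ 2.5 36.1] size [197.5  97.1] ang 83.46
```

View pics/w4.png

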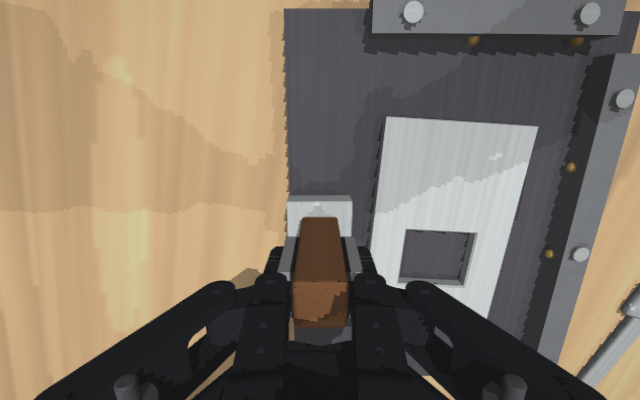

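Emit:
send_rows(commands=[[[0,0.004,0],[0,0,0],0.01],[[0,0.008,0],[0,0,0],0.01],[[0,0.012,0],[0,0,0],0.01],[[0,0.016,0],[0,0,0],0.01],[[0,0.02,0],[0,0,0],0.01]])

```text
time_s: 7.05
eef_pos: [522.8, -28.4, 64.6]
ee_rot: [0.633, 0.774, -0.0, -0.0]
ft_force: [-2.0, -0.6, -0.2]
gripper_width: 0.253
```

Emit:
send_rows(commands=[[[0,0.004,0],[0,0,0],0.01],[[0,0.008,0],[0,0,0],0.01],[[0,0.012,0],[0,0,0],0.01],[[0,0.015,0],[0,0,0],0.01],[[0,0.017,0],[0,0,0],0.01]])

```text
time_s: 7.55
eef_pos: [539.8, -24.9, 64.5]
ee_rot: [0.633, 0.774, -0.0, -0.0]
ft_force: [-1.9, -0.7, -0.5]
gripper_width: 0.253
```

```bash
cat >> h.py <<'E'
def chk(name):
    d=manip.get_image("wrist");save(d,name)
    p,m=st();f=np.array(manip.read_state()["ft_force"])[:2]
    print("jig pos",w2j(p),"az",np.degrees(np.arctan2(m[1,0],m[0,0])),"force jig x,y",f@JX,f@JY)
    return d
E
python3 - <<'E'
from h import *
chk("w5")
E
```

```text
t 7.6 pos [540.  -24.9  64.6] f [-1.   0.2 -1.2] w 21.5
tool x [-1.981e-01  9.802e-01  1.000e-04] y [9.802e-01 1.981e-01 1.000e-04] z [ 1.e-04  1.e-04 -1.e+00]
jig pos [[-42.18073137   1.79584043]] az 101.42521114510903 force jig x,y -0.9812263666218072 0.4306594438834328
```

View pics/w5.png

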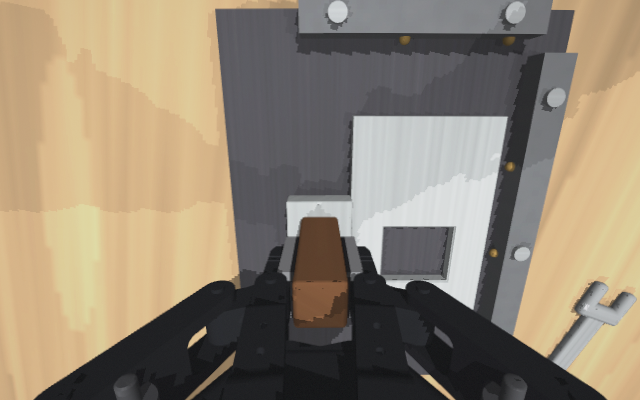

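Emit:
send_rows(commands=[[[0,0.002,0],[0,0,0],0.01],[[0,0.004,0],[0,0,0],0.01],[[0,0.006,0],[0,0,0],0.01],[[0,0.007,0],[0,0,0],0.01],[[0,0.008,0],[0,0,0],0.01]])

```text
time_s: 8.1
eef_pos: [547.8, -23.3, 64.6]
ee_rot: [0.633, 0.774, -0.0, -0.0]
ft_force: [-2.1, -0.1, 0.3]
gripper_width: 0.25
```

Emit:
send_rows(commands=[[[0,0.001,0],[0,0,0],0.01],[[0,0.002,0],[0,0,0],0.01]])

```text
time_s: 8.3
eef_pos: [549.7, -22.9, 64.6]
ee_rot: [0.633, 0.774, -0.0, -0.0]
ft_force: [-2.5, -0.7, 0.4]
gripper_width: 0.25
```

Emit:
send_rows(commands=[[[0,0.0007,0],[0,0,0],0.01],[[0,0.0015,0],[0,0,0],0.01]])

```text
time_s: 8.5
eef_pos: [550.4, -22.9, 64.4]
ee_rot: [0.633, 0.774, -0.001, -0.001]
ft_force: [-10.0, -2.1, 5.7]
gripper_width: 0.246
```

Emit:
send_rows(commands=[[[0,0.0008,0],[0,0,0],0.01],[[0,0.0008,0],[0,0,0],0.01],[[0,0.0008,0],[0,0,0],0.01],[[0,0.0008,0],[0,0,0],0.01],[[0,0.0008,0],[0,0,0],0.01]])

```text
time_s: 9.0
eef_pos: [550.4, -22.8, 64.2]
ee_rot: [0.633, 0.774, -0.002, -0.001]
ft_force: [-7.5, -1.9, 2.8]
gripper_width: 0.247
```

```bash
python3 - <<'E'
from h import *
chk("w6")
E
```

```text
t 9.05 pos [550.4 -22.9  64.2] f [-7.3 -1.2  3.3] w 21.0
tool x [-1.980e-01  9.802e-01 -4.000e-04] y [ 0.9802  0.198  -0.0041] z [-0.004  -0.0012 -1.    ]
jig pos [[-31.596521    1.7244717]] az 101.4197714056035 force jig x,y -7.391743802457717 0.2805114062485405
```

View pics/w6.png

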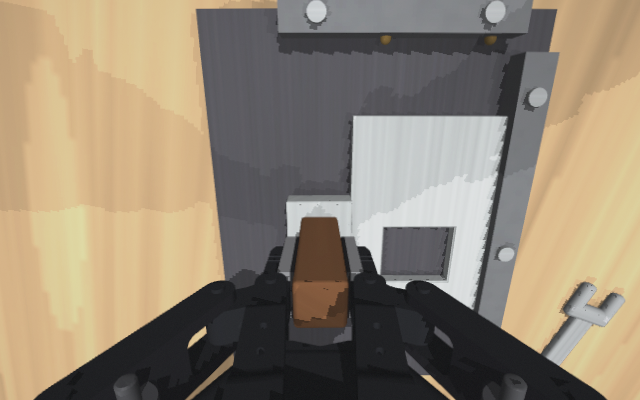

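Emit:
send_rows(commands=[[[0,0.0009,0],[0,0,0],0.01],[[0,0.0009,0],[0,0,0],0.01],[[0,0.0009,0],[0,0,0],0.01],[[0,0.0009,0],[0,0,0],0.01],[[0,0.0009,0],[0,0,0],0.01]])

```text
time_s: 9.55
eef_pos: [550.5, -22.8, 64.0]
ee_rot: [0.633, 0.774, -0.002, -0.002]
ft_force: [-8.3, -1.3, 2.9]
gripper_width: 0.251
```

Emit:
send_rows(commands=[[[0,-0.003,0],[0,0,0],0.01],[[0,-0.01,0],[0,0,0],0.01],[[0,-0.018,-0.01],[0,0,0],0.01],[[0,-0.018,-0.04],[0,0,0],0.01],[[0,-0.018,-0.06],[0,0,0],0.01]])

```text
time_s: 10.05
eef_pos: [532.9, -26.2, 126.1]
ee_rot: [0.633, 0.774, -0.002, -0.001]
ft_force: [0.5, -0.7, -1.0]
gripper_width: 0.252
```

```bash
python3 - <<'E'
from h import *
d=chk("w7")
P=cloud(d).reshape(-1,3);j=w2j(P);s=d["img"].astype(int).sum(2).ravel()
a=(P[:,2]>25)&(P[:,2]<31)&(np.abs(j[:,0]-30)<55)&(s>400)&(np.abs(j[:,1])<90)
pr("plate jig",rect(j[a]));print(np.percentile(j[a,1],[1,99]),np.percentile(j[a,0],[1,99]))
plan((*j2w(33.5,-110),125),101.4)
E
```

```text
t 10.1 pos [534.3 -26.1 128.7] f [3.1 1.2 3.8] w 21.0
tool x [-0.1983  0.9801 -0.0021] y [ 0.9801  0.1983 -0.0018] z [-0.0013 -0.0024 -1.    ]
jig pos [[-47.97590577   1.71601468]] az 101.43590719280837 force jig x,y 3.287391282497289 0.5149644701225234
plate jig c [32.7  1.5] size [ 90.9 141.1] ang 0.04
[-66.35859814  71.22465673] [-11.67392748  75.93678236]
t 10.1 pos [534.3 -26.1 128.7] f [3.1 1.2 3.8] w 21.0
tool x [-0.1983  0.9801 -0.0021] y [ 0.9801  0.1983 -0.0018] z [-0.0013 -0.0024 -1.    ]
SHIFT [-0.1118, 0.0814, 0.0038] TURN [-0.0018, 0.0021, 0.0006] dist 138.3
```

View pics/w7.png

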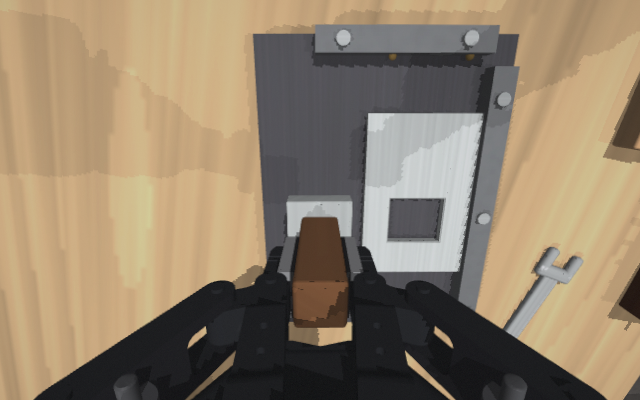

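```bash
python3 - <<'E'
from h import *
plan((*j2w(29,-102),125),101.4)
E
```

```text
t 10.1 pos [534.3 -26.1 128.7] f [3.1 1.2 3.8] w 21.0
tool x [-0.1983  0.9801 -0.0021] y [ 0.9801  0.1983 -0.0018] z [-0.0013 -0.0024 -1.    ]
SHIFT [-0.1038, 0.0769, 0.0038] TURN [-0.0018, 0.0021, 0.0006] dist 129.2
```

Emit:
send_rows(commands=[[[-0.035,0.026,0.002],[0,0,0],0.01],[[-0.07,0.052,0.004],[0,0,0],0.01],[[-0.095,0.07,0.004],[-0.001,0.001,0],0.01],[[-0.104,0.077,0.004],[-0.002,0.002,0],0.01],[[-0.104,0.077,0.004],[-0.002,0.002,0],0.01]])

```text
time_s: 10.6
eef_pos: [630.7, -113.8, 124.9]
ee_rot: [0.634, 0.773, 0.0, 0.0]
ft_force: [-0.6, -0.0, -1.9]
gripper_width: 0.251
```

```bash
python3 - <<'E'
from h import *
d=chk("w8")
plan((*j2w(29,-102),64),101.4)
E
```

```text
t 10.65 pos [ 630.  -112.4  125. ] f [-0.3  0.8 -1.2] w 21.4
tool x [-1.981e-01  9.802e-01  5.000e-04] y [9.802e-01 1.981e-01 3.000e-04] z [ 2.e-04  5.e-04 -1.e+00]
jig pos [[  28.72728225 -101.82534152]] az 101.4263135752616 force jig x,y -0.145719535517366 0.8091093498380814
t 10.65 pos [ 630.  -112.4  125. ] f [-0.3  0.8 -1.2] w 21.4
tool x [-1.981e-01  9.802e-01  5.000e-04] y [9.802e-01 1.981e-01 3.000e-04] z [ 2.e-04  5.e-04 -1.e+00]
SHIFT [-0.0002, 0.0003, 0.061] TURN [0.0003, -0.0005, 0.0005] dist 61.0
```

View pics/w8.png

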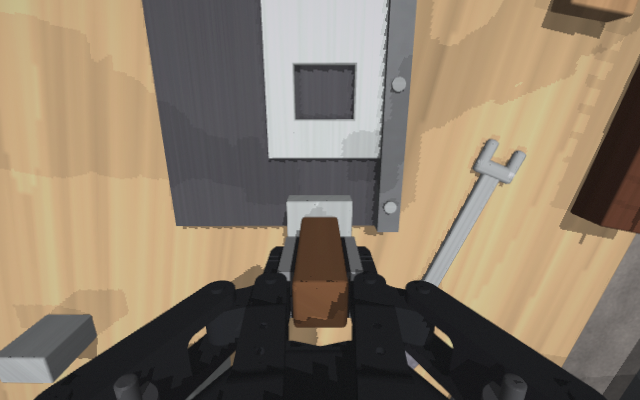

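Emit:
send_rows(commands=[[[0,0,0.025],[0,0,0],0.01],[[0,0,0.045],[0,0,0],0.01],[[0,0,0.057],[0,0,0],0.01],[[0,0,0.061],[0,0,0],0.01],[[0,0,0.061],[0,0,0],0.01]])

```text
time_s: 11.15
eef_pos: [629.8, -111.9, 64.2]
ee_rot: [0.633, 0.774, 0.0, -0.0]
ft_force: [0.2, -0.4, -1.6]
gripper_width: 0.25
```

Emit:
send_rows(commands=[[[0.004,0,0],[0,0,0],0.01],[[0.008,0,0],[0,0,0],0.01],[[0.012,0.0003,0],[0,0,0],0.01],[[0.016,0.0006,0],[0,0,0],0.01],[[0.02,0.0008,0],[0,0,0],0.01]])

```text
time_s: 11.65
eef_pos: [626.7, -92.2, 64.5]
ee_rot: [0.633, 0.774, 0.0, 0.0]
ft_force: [-0.4, -3.4, -0.5]
gripper_width: 0.253
```

```bash
python3 - <<'E'
from h import *
d=chk("w9")
E
```

```text
t 11.7 pos [626.5 -91.2  64.4] f [-0.5 -1.8 -0.2] w 21.5
tool x [-1.993e-01  9.799e-01  7.000e-04] y [9.799e-01 1.993e-01 4.000e-04] z [ 2.e-04  7.e-04 -1.e+00]
jig pos [[ 29.54300495 -80.34236898]] az 101.49393123260063 force jig x,y -0.8027451847160453 -1.633843627954883
```

View pics/w9.png

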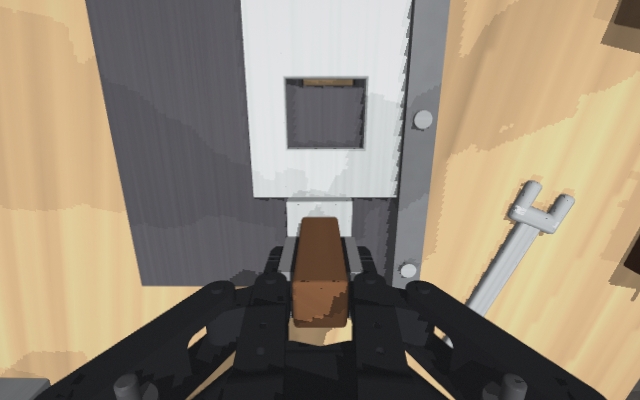

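Emit:
send_rows(commands=[[[0.004,0.0002,0],[0,0,0],0.01],[[0.008,0.0004,0],[0,0,0],0.01],[[0.012,0.0006,0],[0,0,0],0.01],[[0.016,0.0008,0],[0,0,0],0.01],[[0.019,0.001,0],[0,0,0],0.01]])

```text
time_s: 12.2
eef_pos: [623.6, -71.9, 64.4]
ee_rot: [0.633, 0.774, 0.0, -0.0]
ft_force: [-1.5, -3.1, -0.4]
gripper_width: 0.255
```

Emit:
send_rows(commands=[[[0.002,0.0001,0],[0,0,0],0.01],[[0.004,0.0002,0],[0,0,0],0.01],[[0.006,0.0003,0],[0,0,0],0.01],[[0.008,0.0004,0],[0,0,0],0.01],[[0.009,0.0005,0],[0,0,0],0.01]])

```text
time_s: 12.7
eef_pos: [622.3, -62.8, 64.5]
ee_rot: [0.633, 0.774, 0.0, -0.0]
ft_force: [-0.1, -2.9, -1.5]
gripper_width: 0.245
```

```bash
python3 - <<'E'
from h import *
d=chk("w10")
E
```

```text
t 12.75 pos [622.3 -62.6  64.4] f [-0.6 -2.6 -1.9] w 21.5
tool x [-0.1998  0.9798  0.001 ] y [9.798e-01 1.998e-01 3.000e-04] z [ 1.0e-04  1.1e-03 -1.0e+00]
jig pos [[ 31.04809188 -51.42142373]] az 101.52428753000268 force jig x,y -1.0946533126812363 -2.4428375821613444
```

View pics/w10.png

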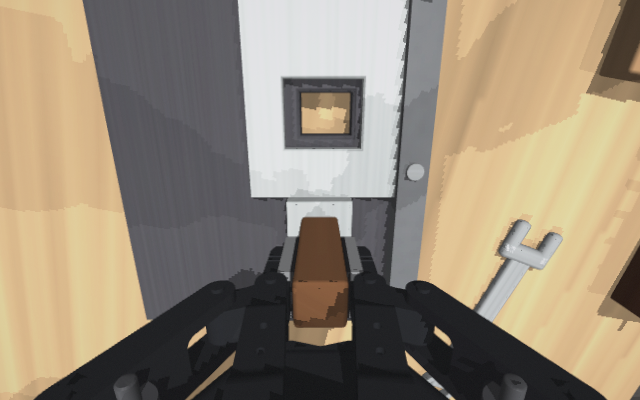

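Emit:
send_rows(commands=[[[0.001,0.0001,0],[0,0,0],0.01],[[0.002,0.0002,0],[0,0,0],0.01],[[0.003,0.0003,0],[0,0,0],0.01],[[0.004,0.0004,0],[0,0,0],0.01]])

```text
time_s: 13.15
eef_pos: [621.9, -58.6, 64.4]
ee_rot: [0.633, 0.775, 0.0, -0.0]
ft_force: [-0.4, -3.9, -0.8]
gripper_width: 0.248
```

Emit:
send_rows(commands=[[[0.0008,0.0001,0],[0,0,0],0.01],[[0.0016,0.0002,0],[0,0,0],0.01]])

```text
time_s: 13.35
eef_pos: [621.8, -57.6, 64.5]
ee_rot: [0.633, 0.774, 0.0, 0.0]
ft_force: [-1.2, -7.7, 0.2]
gripper_width: 0.252
```

Emit:
send_rows(commands=[[[0.0008,0.0001,0],[0,0,0],0.01],[[0.0015,0.0002,0],[0,0,0],0.01]])

```text
time_s: 13.55
eef_pos: [621.7, -57.4, 64.5]
ee_rot: [0.633, 0.774, -0.001, 0.001]
ft_force: [-0.9, -11.1, 1.1]
gripper_width: 0.25
```

Stop reached. Hold at around 11 N with a little +x bias.

Emit:
send_rows(commands=[[[0.0012,0.0004,0],[0,0,0],0.01],[[0.0012,0.0004,0],[0,0,0],0.01],[[0.0012,0.0006,0],[0,0,0],0.01],[[0.0012,0.0008,0],[0,0,0],0.01],[[0.0012,0.001,0],[0,0,0],0.01]])

```text
time_s: 14.05
eef_pos: [622.2, -57.3, 64.4]
ee_rot: [0.633, 0.774, -0.002, 0.001]
ft_force: [-3.8, -8.5, 0.6]
gripper_width: 0.252
```

```bash
python3 - <<'E'
from h import *
d=chk("w11")
d=manip.get_image("scene");save(d,"s11",(240,150,380,260),5.5)
d=manip.get_image("side");save(d,"d11",(270,155,395,250),5.5)
E
```

```text
t 14.1 pos [622.2 -57.3  64.4] f [-2.8 -9.3  0.9] w 21.4
tool x [-0.1978  0.9802 -0.0031] y [ 0.9802  0.1978 -0.0014] z [-7.0e-04 -3.3e-03 -1.0e+00]
jig pos [[ 31.9747288  -46.24245585]] az 101.40759387224192 force jig x,y -4.575826702798056 -8.56089112885172
```

View pics/w11.png

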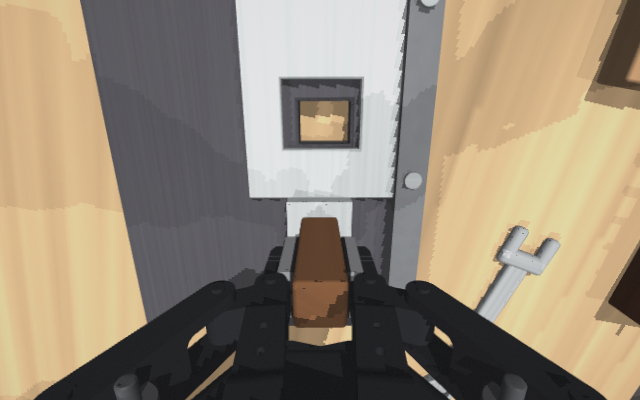

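View pics/d11.png

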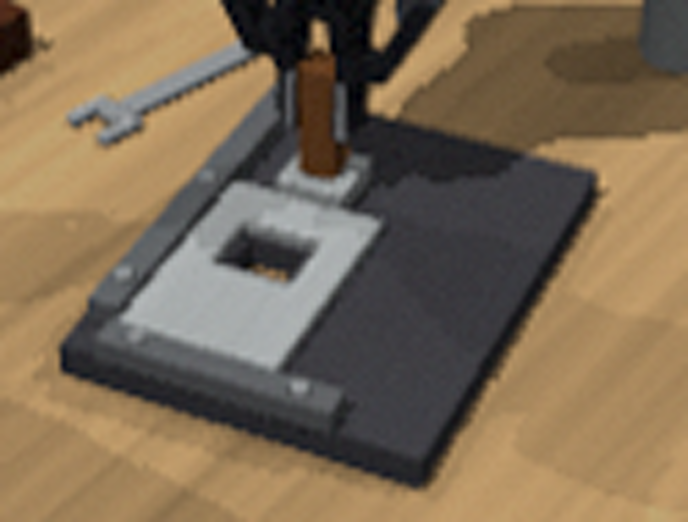

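Emit:
send_rows(commands=[[[0.0012,0.0004,0],[0,0,0],0.01],[[0.0012,0.0004,0],[0,0,0],0.01],[[0.0012,0.0004,0],[0,0,0],0.01],[[0.0012,0.0004,0],[0,0,0],0.01],[[0.0012,0.0004,0],[0,0,0],0.01]])

```text
time_s: 14.7
eef_pos: [622.3, -57.3, 64.4]
ee_rot: [0.634, 0.774, -0.002, 0.001]
ft_force: [-1.0, -8.3, 0.4]
gripper_width: 0.253
```

Emit:
send_rows(commands=[[[-0.003,0,0],[0,0,0],0.01],[[-0.012,0,0],[0,0,0],0.01],[[-0.03,0,-0.02],[0,0,0],0.01],[[-0.03,0,-0.06],[0,0,0],0.01],[[-0.03,0,-0.08],[0,0,0],0.01]])

```text
time_s: 15.2
eef_pos: [629.3, -86.8, 147.2]
ee_rot: [0.634, 0.773, -0.001, 0.002]
ft_force: [0.3, 0.6, -0.9]
gripper_width: 0.252
```

```bash
python3 - <<'E'
from h import *
d=chk("w12")
plan((*j2w(-65,33),140),101.4)
E
```

```text
t 15.25 pos [630.3 -86.4 149.7] f [ 2.6 -1.1  2.9] w 21.5
tool x [-0.1967  0.9805 -0.0057] y [0.9805 0.1967 0.0035] z [ 0.0045 -0.0049 -1.    ]
jig pos [[ 34.20589988 -76.38012073]] az 101.34323048549673 force jig x,y 2.3466766273123634 -1.546116493957948
t 15.25 pos [630.3 -86.4 149.7] f [ 2.6 -1.1  2.9] w 21.5
tool x [-0.1967  0.9805 -0.0057] y [0.9805 0.1967 0.0035] z [ 0.0045 -0.0049 -1.    ]
SHIFT [0.1093, -0.0993, 0.0087] TURN [0.0035, 0.0057, -0.001] dist 148.0
```

View pics/w12.png

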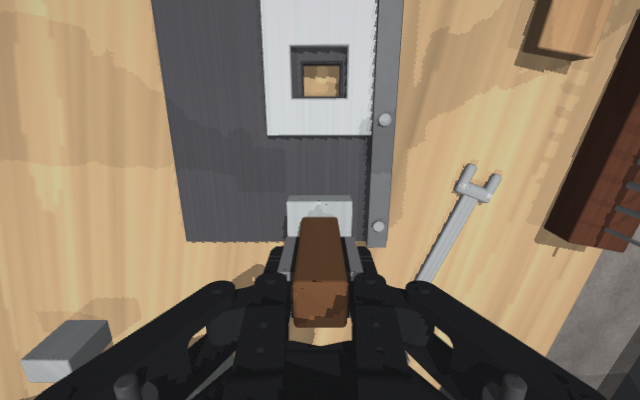

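Emit:
send_rows(commands=[[[0.03,-0.03,-0.01],[0,0,0],0.01],[[0.065,-0.06,0],[0,0.005,0],0.01],[[0.09,-0.085,0.008],[0.003,0.006,0],0.01],[[0.109,-0.099,0.009],[0.003,0.006,-0.001],0.01],[[0.109,-0.099,0.009],[0.003,0.006,-0.001],0.01]])

```text
time_s: 15.75
eef_pos: [510.0, 2.9, 139.7]
ee_rot: [0.632, 0.775, 0.0, -0.0]
ft_force: [0.8, -0.6, -1.3]
gripper_width: 0.251
```

```bash
python3 - <<'E'
from h import *
d=chk("w13")
import pickle;pickle.dump(d,open("w13.pkl","wb"))
P=cloud(d).reshape(-1,3);j=w2j(P);s=d["img"].astype(int).sum(2).ravel()
a=(P[:,2]>25)&(P[:,2]<31)&(np.abs(j[:,0]-33)<50)&(s>400)&(np.abs(j[:,1]-45)<80)
pr("plate jig",rect(j[a]))
save(d,"w13z",(330,0,540,200),3.5)
E
```

```text
t 15.8 pos [511.5   1.5 139.9] f [ 0.4 -0.9 -0.8] w 21.2
tool x [-1.994e-01  9.799e-01  1.000e-04] y [9.799e-01 1.994e-01 8.000e-04] z [ 8.e-04  3.e-04 -1.e+00]
jig pos [[-64.86482274  33.29289043]] az 101.50188920110621 force jig x,y 0.20756961420008646 -0.9646588971536625
plate jig c [32.5 44. ] size [140.3  90.7] ang 89.89
```

View pics/w13.png

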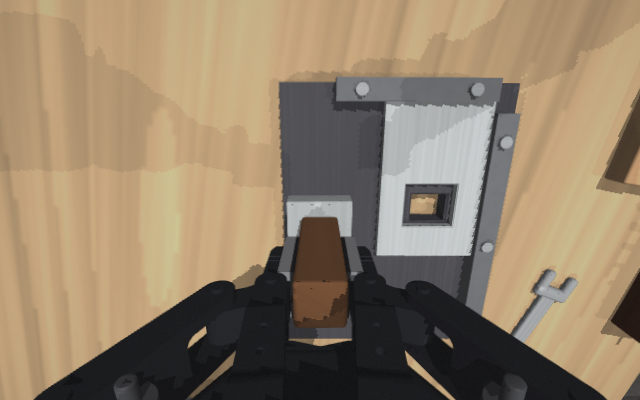

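View pics/w13z.png

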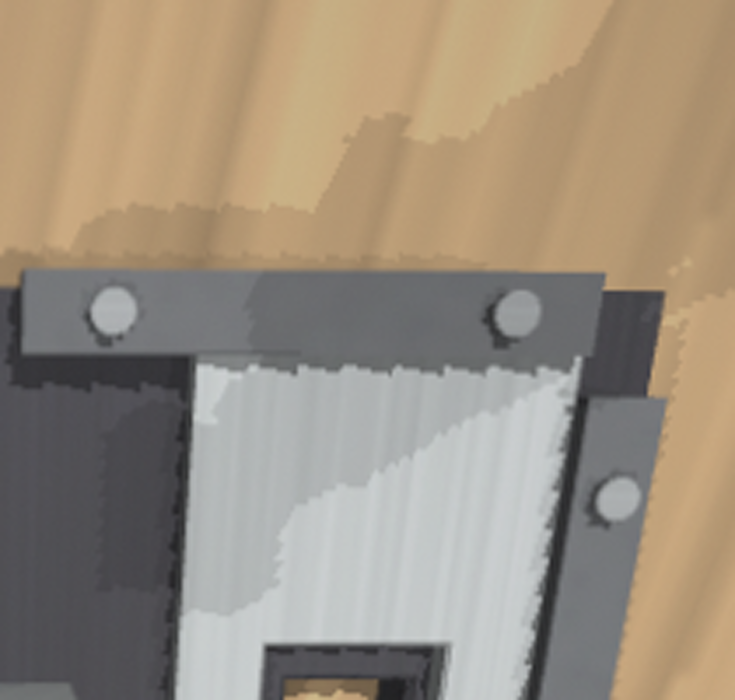

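Emit:
send_rows(commands=[[[0,0.002,0.03],[0,0,0],0.01],[[0,0.004,0.06],[0,0,0],0.01],[[0,0.006,0.072],[0,0,0.001],0.01],[[0,0.008,0.0755],[0,0,0.002],0.01],[[0,0.008,0.0755],[0,0,0.002],0.01]])

```text
time_s: 16.3
eef_pos: [520.2, 3.2, 64.8]
ee_rot: [0.634, 0.774, 0.001, 0.0]
ft_force: [0.0, 0.2, -0.7]
gripper_width: 0.253
```

```bash
python3 - <<'E'
from h import *
plan((*j2w(-34,33),64.4),101.4)
E
```

```text
t 16.3 pos [520.2   3.2  64.8] f [ 0.   0.2 -0.7] w 21.6
tool x [-1.973e-01  9.803e-01  5.000e-04] y [0.9803 0.1973 0.0013] z [ 1.1e-03  8.0e-04 -1.0e+00]
SHIFT [-0.0003, 0.022, 0.0004] TURN [0.0013, -0.0005, -0.0004] dist 22.0
```

Emit:
send_rows(commands=[[[0,0.006,0],[0,0,0],0.01],[[0,0.012,0],[0,0,0],0.01],[[0,0.017,0],[0,0,0],0.01],[[0,0.02,0],[0,0,0],0.01],[[0,0.022,0],[0,0,0],0.01]])

```text
time_s: 16.8
eef_pos: [542.1, 7.7, 64.9]
ee_rot: [0.634, 0.774, 0.001, 0.0]
ft_force: [0.3, 0.0, -0.7]
gripper_width: 0.249
```

Emit:
send_rows(commands=[[[0,0.0007,0],[0,0,0],0.01],[[0,0.0014,0],[0,0,0],0.01]])

```text
time_s: 17.0
eef_pos: [543.5, 8.0, 64.9]
ee_rot: [0.634, 0.774, 0.001, 0.0]
ft_force: [0.4, -0.7, -1.4]
gripper_width: 0.25
```

```bash
python3 - <<'E'
from h import *
chk("w14")
E
```

```text
t 17.05 pos [543.5   8.   65. ] f [ 0.1  0.7 -1.7] w 21.4
tool x [-1.973e-01  9.803e-01  6.000e-04] y [0.9803 0.1973 0.0014] z [ 1.3e-03  8.0e-04 -1.0e+00]
jig pos [[-32.21545653  33.3165847 ]] az 101.38133204654714 force jig x,y 0.29121520794939115 0.6890905880387228
```

Emit:
send_rows(commands=[[[0,0.0004,0],[0,0,0],0.01],[[0,0.0006,0],[0,0,0],0.01]])

```text
time_s: 17.25
eef_pos: [543.8, 8.0, 64.9]
ee_rot: [0.634, 0.774, 0.0, 0.0]
ft_force: [-2.0, -0.8, -0.3]
gripper_width: 0.248
```

Emit:
send_rows(commands=[[[0,0.0004,0],[0,0,0],0.01],[[0,0.0006,0],[0,0,0],0.01]])

```text
time_s: 17.45
eef_pos: [543.9, 8.0, 64.8]
ee_rot: [0.634, 0.774, 0.0, -0.0]
ft_force: [-5.2, -1.2, 1.5]
gripper_width: 0.252
```

```bash
python3 - <<'E'
from h import *
chk("w15")
E
```

```text
t 17.5 pos [543.9   8.   64.7] f [-5.7 -0.2  1.6] w 21.2
tool x [-1.973e-01  9.803e-01  3.000e-04] y [ 9.803e-01  1.973e-01 -3.000e-04] z [-4.e-04  3.e-04 -1.e+00]
jig pos [[-31.83141538  33.26571857]] az 101.38128078713845 force jig x,y -5.607038146957928 0.8859926763568187
```

Emit:
send_rows(commands=[[[0,-0.003,0],[0,0,0],0.01],[[0,-0.015,0],[0,0,0],0.01],[[0,-0.03,-0.03],[0,0,0],0.01],[[0,-0.03,-0.07],[0,0,0],0.01],[[0,-0.03,-0.08],[0,0,0],0.01]])

```text
time_s: 18.0
eef_pos: [515.2, 2.1, 148.0]
ee_rot: [0.633, 0.774, 0.001, 0.002]
ft_force: [0.6, 0.2, -0.9]
gripper_width: 0.249
```

```bash
python3 - <<'E'
from h import *
plan((402,312.5,120),66.7)
E
```

```text
t 18.0 pos [515.2   2.1 148. ] f [ 0.6  0.2 -0.9] w 21.3
tool x [-0.1974  0.9803 -0.0014] y [0.9803 0.1974 0.0037] z [ 3.9e-03 -7.0e-04 -1.0e+00]
SHIFT [0.3267, -0.0498, 0.0273] TURN [0.004, 0.0003, 0.6054] dist 331.6
```

Emit:
send_rows(commands=[[[0.327,-0.05,0.007],[0.004,0,0.605],0.01],[[0.327,-0.05,0.007],[0.004,0,0.605],0.01],[[0.327,-0.05,0.007],[0.004,0,0.605],0.01],[[0.327,-0.05,0.007],[0.004,0,0.605],0.01],[[0.327,-0.05,0.007],[0.004,0,0.605],0.01]])

```text
time_s: 18.5
eef_pos: [435.8, 218.3, 141.4]
ee_rot: [0.837, 0.547, 0.0, 0.001]
ft_force: [1.4, 0.9, -1.5]
gripper_width: 0.249
```

```bash
python3 - <<'E'
from h import *
plan((402,312.5,80),66.7)
E
```

```text
t 18.5 pos [435.8 218.3 141.4] f [ 1.4  0.9 -1.5] w 21.3
tool x [ 4.013e-01  9.159e-01 -5.000e-04] y [ 9.159e-01 -4.013e-01  9.000e-04] z [ 6.e-04 -9.e-04 -1.e+00]
SHIFT [0.0728, -0.0689, 0.0613] TURN [0.0009, 0.0005, -0.0063] dist 117.4
```

Emit:
send_rows(commands=[[[0.03,-0.03,0.02],[0.001,0,-0.006],0.01],[[0.06,-0.056,0.04],[0.001,0,-0.006],0.01],[[0.073,-0.069,0.055],[0.001,0,-0.006],0.01],[[0.073,-0.069,0.061],[0.001,0,-0.006],0.01],[[0.073,-0.069,0.061],[0.001,0,-0.006],0.01]])

```text
time_s: 19.0
eef_pos: [401.3, 312.1, 79.3]
ee_rot: [0.835, 0.55, -0.001, 0.0]
ft_force: [0.7, 0.3, -1.3]
gripper_width: 0.25
```

```bash
python3 - <<'E'
from h import *
plan((402,312.5,42.0),66.7)
E
```

```text
t 19.0 pos [401.3 312.1  79.3] f [ 0.7  0.3 -1.3] w 21.3
tool x [ 0.3952  0.9186 -0.0019] y [ 0.9186 -0.3952 -0.001 ] z [-0.0016 -0.0014 -1.    ]
SHIFT [0.0007, 0.0006, 0.0373] TURN [-0.001, 0.0019, 0.0004] dist 37.3
```

Emit:
send_rows(commands=[[[0,0,0.015],[0,0.002,0],0.01],[[0,0,0.027],[0,0.002,0],0.01],[[0,0,0.033],[0,0.002,0],0.01],[[0,0,0.036],[0,0.002,0],0.01],[[0,0,0.037],[0,0.002,0],0.01]])

```text
time_s: 19.5
eef_pos: [401.4, 311.9, 42.4]
ee_rot: [0.835, 0.55, -0.0, -0.0]
ft_force: [1.2, 0.6, -1.3]
gripper_width: 0.252
```

Emit:
send_rows(commands=[[[0,0,0.0007],[0,0,0],0.01],[[0,0,0.001],[0,0,0],0.01]])

```text
time_s: 19.7
eef_pos: [401.6, 312.0, 41.6]
ee_rot: [0.835, 0.55, 0.0, -0.0]
ft_force: [0.4, -0.1, -1.3]
gripper_width: 0.251
```

Emit:
send_rows(commands=[[[0,0,0.0005],[0,0,0],0.01],[[0,0,0.001],[0,0,0],0.01],[[0,0,0.0013],[0,0,0],0.01]])

```text
time_s: 20.0
eef_pos: [401.7, 312.3, 41.2]
ee_rot: [0.835, 0.55, 0.0, -0.0]
ft_force: [-7.0, -4.9, 24.9]
gripper_width: 0.25
```

Contact with the bench. Open and lift.

Emit:
send_rows(commands=[[[0,0,-0.0005],[0,0,0],0.01],[[0,0,-0.0007],[0,0,0],0.04],[[0,0,-0.0007],[0,0,0],0.06],[[0,0,-0.0007],[0,0,0],0.085],[[0,0,-0.0007],[0,0,0],0.085]])

```text
time_s: 20.5
eef_pos: [401.7, 312.2, 41.8]
ee_rot: [0.835, 0.55, 0.0, -0.0]
ft_force: [-1.1, -0.8, 1.2]
gripper_width: 0.915
```

Emit:
send_rows(commands=[[[0,0,-0.01],[0,0,0],0.085],[[0,0,-0.04],[0,0,0],0.085],[[0,0,-0.08],[0,0,0],0.085],[[0,0,-0.13],[0,0,0],0.085],[[0,0,-0.15],[0,0,0],0.085]])

```text
time_s: 21.0
eef_pos: [402.2, 313.4, 196.3]
ee_rot: [0.835, 0.55, 0.002, -0.0]
ft_force: [0.2, 0.2, -0.6]
gripper_width: 0.995
```

```bash
python3 - <<'E'
from h import *
d=chk("w16")
plan((546.8,322.3,220),5.9)
P=cloud(d);
q=P.reshape(-1,3)
a=q[(np.hypot(q[:,0]-402,q[:,1]-313)<40)&(q[:,2]>79)&(q[:,2]<92)];pr("handle",rect(a[:,:2]));print(np.median(a[:,2]))
E
```

```text
t 21.05 pos [402.8 313.7 197.7] f [2.2 1.5 3.5] w 84.9
tool x [0.395  0.9187 0.0057] y [ 0.9187 -0.395   0.0041] z [ 0.006   0.0036 -1.    ]
jig pos [[-109.70572067  360.79894056]] az 66.73480458600139 force jig x,y 2.4873152403918315 0.9923053619319318
t 21.05 pos [402.8 313.7 197.7] f [2.2 1.5 3.5] w 84.9
tool x [0.395  0.9187 0.0057] y [ 0.9187 -0.395   0.0041] z [ 0.006   0.0036 -1.    ]
SHIFT [0.0649, 0.1289, -0.0214] TURN [0.0007, -0.0073, 1.0618] dist 145.9
handle c [401.9 314. ] size [21.9 21.5] ang 66.31
84.12280924727202
```

View pics/w16.png

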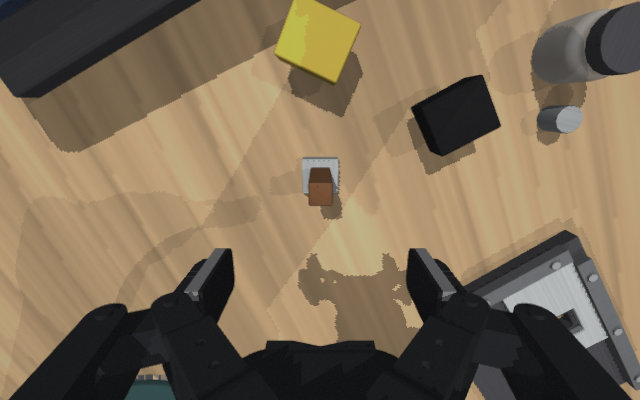

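Emit:
send_rows(commands=[[[0.065,0.129,-0.021],[0,-0.007,1.06],0.085],[[0.065,0.129,-0.021],[0,-0.007,1.06],0.085],[[0.065,0.129,-0.021],[0,-0.007,1.06],0.085],[[0.065,0.129,-0.021],[0,-0.007,1.06],0.085],[[0.065,0.129,-0.021],[0,-0.007,1.06],0.085]])

```text
time_s: 21.55
eef_pos: [547.6, 322.4, 219.4]
ee_rot: [0.979, 0.202, -0.0, -0.0]
ft_force: [-0.9, 0.1, 0.6]
gripper_width: 0.991
```

```bash
python3 - <<'E'
from h import *
plan((546.8,322.3,200),5.9)
E
```

```text
t 21.55 pos [547.6 322.4 219.4] f [-0.9  0.1  0.6] w 84.6
tool x [ 0.9182  0.3962 -0.    ] y [ 3.962e-01 -9.182e-01 -6.000e-04] z [-2.e-04  5.e-04 -1.e+00]
SHIFT [-0.0007, -0.0002, 0.0194] TURN [-0.0006, 0.0001, 0.3044] dist 19.4
```

Emit:
send_rows(commands=[[[-0.001,0,0.019],[0,0,0.304],0.085],[[-0.001,0,0.019],[0,0,0.304],0.085],[[-0.001,0,0.019],[0,0,0.304],0.085],[[-0.001,0,0.019],[0,0,0.304],0.085]])

```text
time_s: 21.95
eef_pos: [546.5, 322.3, 201.0]
ee_rot: [0.999, 0.054, 0.0, -0.0]
ft_force: [0.2, 1.1, 0.3]
gripper_width: 0.994
```

```bash
python3 - <<'E'
from h import *
d=chk("w17")
P=cloud(d);q=P.reshape(-1,3)
a=q[(np.hypot(q[:,0]-547,q[:,1]-322)<55)&(q[:,2]>54)&(q[:,2]<66)];pr("key",rect(a[:,:2]));print(np.median(a[:,2]))
print(manip.read_state()["q"])
plan((547,322.5,34),5.9)
E
```

```text
t 22.0 pos [546.7 322.2 201. ] f [-0.7  0.7  0.1] w 85.1
tool x [9.942e-01 1.076e-01 4.000e-04] y [ 1.076e-01 -9.942e-01 -9.000e-04] z [ 3.e-04  1.e-03 -1.e+00]
jig pos [[ 32.9588717  340.74055697]] az 6.176891589798825 force jig x,y -0.5366871261245548 0.8227588731762244
key c [546.9 324.1] size [59.5 52.1] ang 5.38
59.24299061422056
[-0.21142102  0.51028903 -0.50889412  1.60511974  0.27017158  1.09615548
 -2.25316668]
t 22.0 pos [546.7 322.2 201. ] f [-0.7  0.7  0.1] w 85.1
tool x [9.942e-01 1.076e-01 4.000e-04] y [ 1.076e-01 -9.942e-01 -9.000e-04] z [ 3.e-04  1.e-03 -1.e+00]
SHIFT [0.0003, -0.0001, 0.167] TURN [-0.0009, -0.0004, 0.0048] dist 167.0
```

View pics/w17.png

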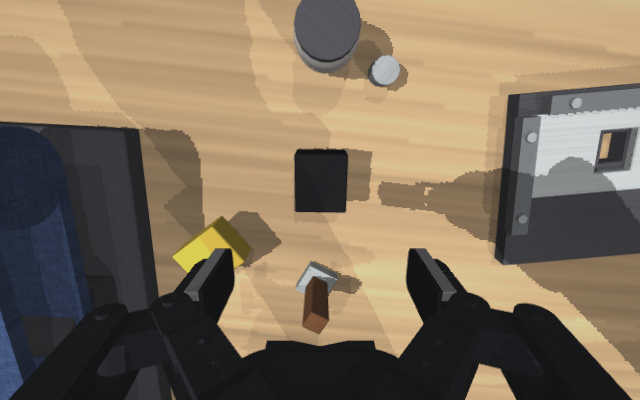

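Emit:
send_rows(commands=[[[0,0,0.05],[0,0,0.008],0.085],[[0,0,0.1],[0,0,0.008],0.085],[[0,0,0.145],[0,0,0.008],0.085],[[0,0,0.165],[0,0,0.008],0.085],[[0,0,0.17],[0,0,0.008],0.085]])

```text
time_s: 22.5
eef_pos: [545.6, 321.7, 28.7]
ee_rot: [0.999, 0.051, -0.002, 0.0]
ft_force: [-0.3, -0.6, 0.4]
gripper_width: 0.996
```

Emit:
send_rows(commands=[[[0,0,0],[0,0,0],0.06],[[0,0,0],[0,0,0],0.045],[[0,0,0],[0,0,0],0.035],[[0,0,0],[0,0,0],0.035],[[0,0,0],[0,0,0],0.035]], grip_force=45)

```text
time_s: 23.0
eef_pos: [546.5, 322.2, 30.4]
ee_rot: [0.999, 0.051, -0.0, -0.0]
ft_force: [-0.6, -0.7, 8.7]
gripper_width: 0.597
```

```bash
python3 - <<'E'
from h import *
p,m=st()
E
```

```text
t 23.0 pos [546.5 322.2  30.4] f [-0.6 -0.7  8.7] w 51.0
tool x [ 9.947e-01  1.028e-01 -7.000e-04] y [ 1.028e-01 -9.947e-01 -8.000e-04] z [-7.e-04  8.e-04 -1.e+00]
```

Emit:
send_rows(commands=[[[0,0,-0.03],[0,0,0],0.035],[[0,0,-0.07],[0,0,0],0.035],[[0,0,-0.115],[0,0,0],0.035],[[0,0,-0.13],[0,0,0],0.035],[[0,0,-0.13],[0,0,0],0.035]])

```text
time_s: 23.5
eef_pos: [547.7, 322.8, 163.7]
ee_rot: [0.999, 0.052, 0.002, -0.001]
ft_force: [-0.5, 0.6, -1.3]
gripper_width: 0.601
```

```bash
python3 - <<'E'
from h import *
chk("w18")
plan((*j2w(-35,20),160),11.4)
E
```

```text
t 23.55 pos [547.  322.1 161.5] f [-0.1  0.8 -1.3] w 51.3
tool x [0.9947 0.1028 0.0015] y [ 0.1028 -0.9947 -0.0013] z [ 0.0014  0.0014 -1.    ]
jig pos [[ 33.28535259 340.58921683]] az 5.899440926867338 force jig x,y 0.08641634207072683 0.8168373863364788
t 23.55 pos [547.  322.1 161.5] f [-0.1  0.8 -1.3] w 51.3
tool x [0.9947 0.1028 0.0015] y [ 0.1028 -0.9947 -0.0013] z [ 0.0014  0.0014 -1.    ]
SHIFT [-0.0372, 0.3257, 0.0011] TURN [-0.0012, -0.0016, -0.096] dist 327.8
```

View pics/w18.png

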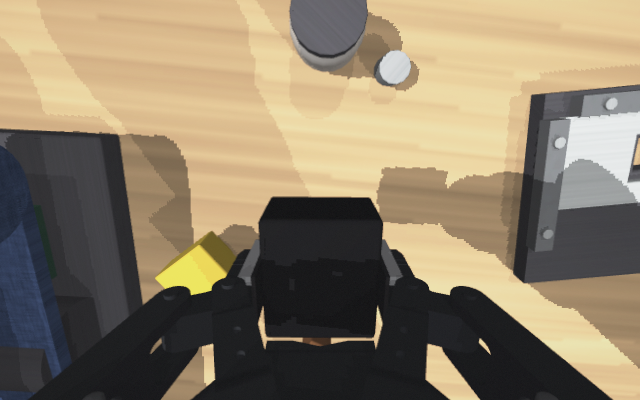

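Emit:
send_rows(commands=[[[-0.005,0.04,0],[0,0,-0.02],0.035],[[-0.01,0.085,0],[0,-0.001,-0.04],0.035],[[-0.015,0.13,0],[-0.001,-0.001,-0.06],0.035],[[-0.02,0.175,0.001],[-0.001,-0.002,-0.08],0.035],[[-0.025,0.22,0.001],[-0.001,-0.002,-0.096],0.035]])

```text
time_s: 24.05
eef_pos: [543.7, 98.7, 158.8]
ee_rot: [0.995, 0.1, -0.001, -0.0]
ft_force: [2.1, -0.5, -1.4]
gripper_width: 0.599
```

```bash
python3 - <<'E'
from h import *
plan((*j2w(-35,20),160),11.4)
E
```

```text
t 24.05 pos [543.7  98.7 158.8] f [ 2.1 -0.5 -1.4] w 51.2
tool x [ 0.9801  0.1986 -0.0024] y [ 1.986e-01 -9.801e-01 -3.000e-04] z [-2.5e-03 -2.0e-04 -1.0e+00]
SHIFT [-0.021, 0.1022, -0.0012] TURN [-0.0003, 0.0024, 0.001] dist 104.3
```

Emit:
send_rows(commands=[[[-0.008,0.035,0],[0,0.001,0],0.035],[[-0.016,0.075,0],[0,0.002,0],0.035],[[-0.021,0.095,-0.001],[0,0.002,0.001],0.035],[[-0.021,0.102,-0.001],[0,0.002,0.001],0.035],[[-0.021,0.102,-0.001],[0,0.002,0.001],0.035]])

```text
time_s: 24.55
eef_pos: [543.1, -6.0, 158.9]
ee_rot: [0.995, 0.099, -0.001, -0.0]
ft_force: [0.8, 1.0, -1.4]
gripper_width: 0.603
```

Emit:
send_rows(commands=[[[0,0,0],[0,0,0],0.035],[[0,0,0],[0,0,0],0.035]])

```text
time_s: 24.75
eef_pos: [542.8, -4.7, 158.5]
ee_rot: [0.995, 0.1, -0.001, -0.001]
ft_force: [0.5, 0.4, -0.5]
gripper_width: 0.604
```

```bash
python3 - <<'E'
from h import *
import pickle
d=chk("w19");pickle.dump(d,open("w19.pkl","wb"))
pickle.dump(manip.read_state(),open("s19.pkl","wb"))
uv=proj(d,np.array([[*j2w(35,20),20]]))[0];print(uv)
x,y=map(int,uv);save(d,"w19z",(max(0,x-60),max(0,y-60),x+60,y+60),6)
E
```

```text
t 24.8 pos [542.9  -4.8 158.6] f [ 0.3  0.2 -1.1] w 51.1
tool x [ 0.9802  0.1982 -0.0021] y [ 0.1982 -0.9802 -0.0011] z [-2.3e-03  7.0e-04 -1.0e+00]
jig pos [[-35.32590613  20.92046652]] az 11.431828190953722 force jig x,y 0.3071245662623933 0.10623121483097439
[323.17545415 109.14613314]
```

View pics/w19.png

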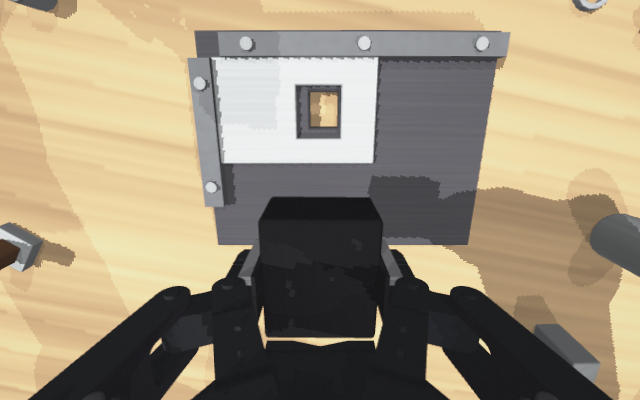

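View pics/w19z.png

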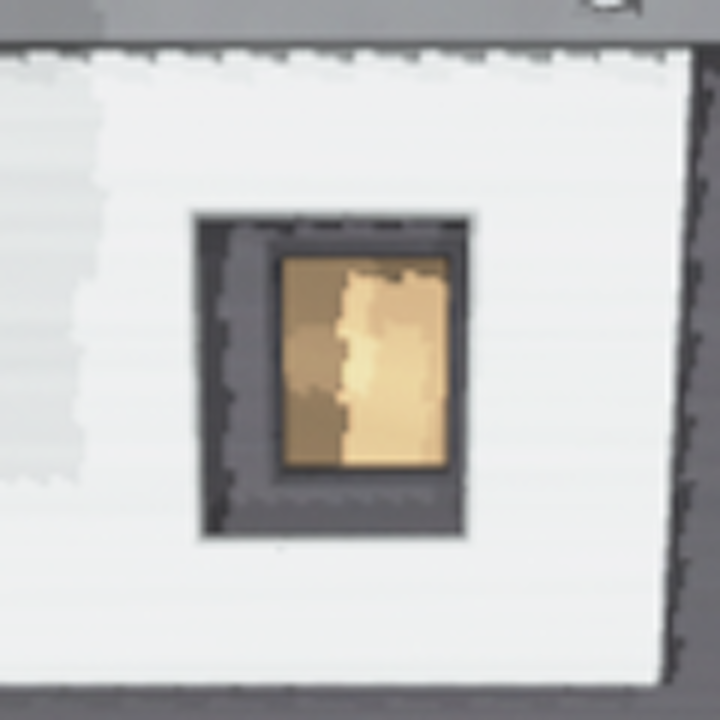

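```bash
python3 - <<'E'
from h import *
import pickle
d=pickle.load(open("w19.pkl","rb"));s=pickle.load(open("s19.pkl","rb"))
im=d["img"].astype(int);wood=(im[:,:,0]-im[:,:,2]>40)
sub=wood[80:140,297:350]
# subpixel extents by row/col sums
ys,xs=np.where(sub);print("wood ext",297+xs.min()-.5,297+xs.max()+.5,80+ys.min()-.5,80+ys.max()+.5)
obs=np.array([297+np.percentile(xs,0.5)-.5,297+np.percentile(xs,99.5)+.5,80+np.percentile(ys,.5)-.5,80+np.percentile(ys,99.5)+.5])
obs=np.array([297+xs.min()-.5,297+xs.max()+.5,80+ys.min()-.5,80+ys.max()+.5])
def pred(c):
    o=[]
    for z in (18,0):
        e=[]
        for dx,dy in [(0,13),(0,-13),(16,0),(-16,0)]:
            e.append(proj(d,np.array([[*j2w(c[0]+dx,c[1]+dy),z]]))[0])
        o.append([e[0][0],e[1][0],e[2][1],e[3][1]])
    o=np.array(o);return np.array([o[:,0].max(),o[:,1].min(),o[:,2].max(),o[:,3].min()]),o
from scipy.optimize import least_squares
r=least_squares(lambda c:pred(c)[0]-obs,[35,20],diff_step=1e-3)
print(obs,r.x,r.fun,pred(r.x)[1])
# top mouth outer edge (chamfer) plane z=20, 36x30 ; window at z=28
W=im.sum(2)>520
win=~W[80:145,290:348];ys,xs=np.where(win)
# plate outline and window through plane 28
n,l,stt,cc=cv2.connectedComponentsWithStats((~(im.sum(2)>520)).astype(np.uint8))
lab=l[100,303];m=(l==lab);
print("win",stt[lab])
c=cv2.findContours(m.astype(np.uint8),cv2.RETR_EXTERNAL,cv2.CHAIN_APPROX_NONE)[0][0].reshape(-1,2)
pr("window jig",cv2.minAreaRect(w2j(onplane(d,c,28)).astype(np.float32)))
P=cloud(d).reshape(-1,3);j=w2j(P);ss=d["img"].astype(int).sum(2).ravel()
a=(P[:,2]>25)&(P[:,2]<31)&(ss>450)&(np.abs(j[:,0]-33)<60)&(np.abs(j[:,1]-40)<90)
pr("plate",rect(j[a]))
a=(P[:,2]>15)&(P[:,2]<24)&(np.abs(j[:,0])<130)&(np.abs(j[:,1])<160);pr("jigtop jig",rect(j[a]))
E
```

```text
wood ext 309.5 337.5 91.5 126.5
[309.5 337.5  91.5 126.5] [34.53606763 19.50598849] [ 0.56241878 -0.56226904  0.3010372  -0.33512482] [[309.40837794 337.98676602  91.06359878 127.5935551 ]
 [310.06241878 336.93773096  91.8010372  126.16487518]]
win [ 295   84   47   55 1967]
window jig c [33.  24.7] size [45.8 40.2] ang 0.02
plate c [32.6 44.3] size [139.3  89.9] ang 89.88
jigtop jig c [-0.2 -0.7] size [200.2 261.2] ang 0.03
```

```bash
python3 - <<'E'
from h import *
import pickle
d=pickle.load(open("w19.pkl","rb"));s=pickle.load(open("s19.pkl","rb"))
p=np.array(s["eef_pos"]);m=R.from_quat(s["ee_rot"]).as_matrix()
P=cloud(d)
q=((P-p)@m)  # tool coords
# top face of head at tool z = -(60-30.4)=-29.6
a=(np.abs(q[:,:,2]+29.6)<3)&(np.abs(q[:,:,0])<45)&(np.abs(q[:,:,1])<26.5+3)
a[350:]=False
t=q[a];print(len(t),np.median(t[:,2]),np.percentile(t,[1,99],axis=0))
z=np.arange
for v in range(195,345,5):
    u=320;print(v,np.round(q[v,u],1),d["img"][v,u],end=";")
print()
for u in list(range(254,272,2))+list(range(370,390,2)):print(u,np.round(q[270,u],1),end=";")
save(d,"w19k",(240,180,400,350),4.5)
E
```

```text
14307 -28.75050786266922 [[-28.146904   -27.4899458  -30.57857913]
 [ 29.95101169  23.85738193 -27.11730129]]
195 [-10.8  -1.7 139.8] [105 104 110];200 [30.6 -1.7 -4.2] [22 22 23];205 [29.9 -1.7 -9.8] [23 22 25];210 [ 30.1  -1.7 -17.3] [21 20 24];215 [ 30.   -1.7 -23.1] [25 26 26];220 [ 29.8  -1.7 -28.3] [32 30 32];225 [ 27.9  -1.7 -29. ] [36 36 39];230 [ 25.9  -1.7 -29.6] [37 37 40];235 [ 23.2  -1.7 -28.6] [36 36 39];240 [ 20.8  -1.7 -28.3] [37 37 39];245 [ 19.3  -1.7 -29.9] [37 36 38];250 [ 16.3  -1.7 -28.5] [35 35 36];255 [ 14.6  -1.7 -29.8] [36 37 38];260 [ 11.6  -1.7 -28.6] [37 37 39];265 [  9.2  -1.7 -28.6] [31 31 32];270 [  7.3  -1.7 -29.4] [32 33 34];275 [  4.8  -1.7 -29.3] [33 32 34];280 [  1.6  -1.7 -28.1] [32 32 33];285 [ -0.9  -1.7 -28.1] [31 30 31];290 [ -3.7  -1.7 -27.9] [32 32 33];295 [ -5.7  -1.7 -28.7] [32 31 34];300 [ -8.2  -1.7 -28.9] [31 31 33];305 [-11.4  -1.7 -28.1] [31 31 33];310 [-13.7  -1.7 -28.6] [31 31 32];315 [-17.   -1.7 -27.8] [29 29 31];320 [-18.5  -1.7 -29.3] [29 30 31];325 [-21.8  -1.7 -28.7] [29 27 29];330 [-24.6  -1.7 -28.7] [29 28 30];335 [-27.8  -1.7 -28.4] [40 40 42];340 [-205.6   -1.7  159.5] [239 224 176];
254 [ 11.  -28.4 -35.6];256 [ 10.4 -27.8 -34.6];258 [  8.9 -27.6 -32.1];260 [  7.1 -27.4 -29.1];262 [  6.5 -26.8 -28.1];264 [  7.2 -25.7 -29.4];266 [  6.4 -25.1 -28. ];268 [  6.2 -24.3 -27.6];270 [  7.1 -23.1 -29.2];370 [  6.7  19.8 -28.5];372 [  6.8  20.6 -28.7];374 [  6.9  21.5 -28.7];376 [  6.9  22.3 -28.7];378 [  6.4  23.4 -27.9];380 [  7.5  23.8 -29.7];382 [  9.5  23.9 -33. ];384 [ 10.2  24.4 -34.3];386 [ 11.2  24.8 -35.9];388 [ 10.7  25.9 -35. ];
```

View pics/w19k.png

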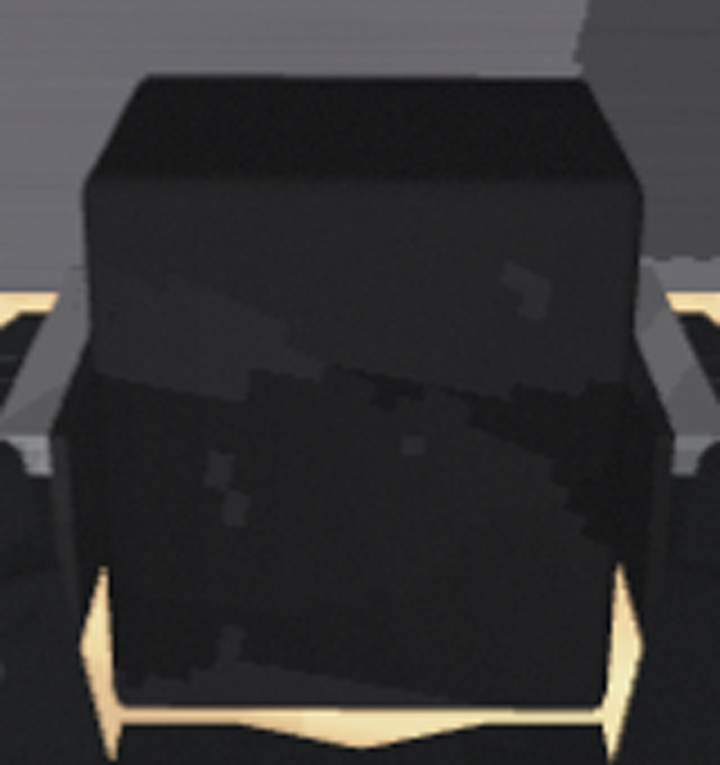

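```bash
python3 - <<'E'
from h import *
plan((*j2w(34.1,17.7),65),11.43)
E
```

```text
t 24.8 pos [542.9  -4.8 158.6] f [ 0.3  0.2 -1.1] w 51.1
tool x [ 0.9802  0.1982 -0.0021] y [ 0.1982 -0.9802 -0.0011] z [-2.3e-03  7.0e-04 -1.0e+00]
SHIFT [0.0696, 0.0034, 0.0935] TURN [-0.0011, 0.0021, 0.0] dist 116.6
```

Emit:
send_rows(commands=[[[0.03,0.0015,0],[-0.001,0.002,0],0.035],[[0.06,0.003,0.01],[-0.001,0.002,0],0.035],[[0.0696,0.0034,0.04],[-0.001,0.002,0],0.035],[[0.0696,0.0034,0.07],[-0.001,0.002,0],0.035],[[0.0696,0.0034,0.09],[-0.001,0.002,0],0.035]])

```text
time_s: 25.3
eef_pos: [610.9, 6.8, 66.2]
ee_rot: [0.995, 0.1, -0.001, -0.0]
ft_force: [-0.5, -0.1, -1.2]
gripper_width: 0.597
```

Emit:
send_rows(commands=[[[0,0,0],[0,0,0],0.035],[[0,0,0],[0,0,0],0.035]])

```text
time_s: 25.5
eef_pos: [610.9, 7.7, 66.4]
ee_rot: [0.995, 0.101, -0.001, -0.001]
ft_force: [-0.2, 0.1, -0.3]
gripper_width: 0.601
```

```bash
python3 - <<'E'
from h import *
plan((*j2w(34.1,17.7),55),11.43)
d=chk("w20");d=manip.get_image("scene");save(d,"s20",(240,150,380,260),5.5)
E
```

```text
t 25.5 pos [610.9   7.7  66.4] f [-0.2  0.1 -0.3] w 51.3
tool x [ 0.9797  0.2006 -0.0024] y [ 0.2006 -0.9797 -0.0015] z [-0.0026  0.001  -1.    ]
SHIFT [0.0004, 0.0021, 0.0113] TURN [-0.0015, 0.0024, 0.0025] dist 11.5
t 25.55 pos [611.4   7.5  67.1] f [ 0.7  0.2 -0.7] w 51.3
tool x [ 0.9797  0.2003 -0.001 ] y [ 0.2003 -0.9797 -0.001 ] z [-1.2e-03  8.0e-04 -1.0e+00]
jig pos [[34.2230624  19.44335639]] az 11.554599008424166 force jig x,y 0.6968117963808808 0.024894400462839743
```

View pics/s20.png

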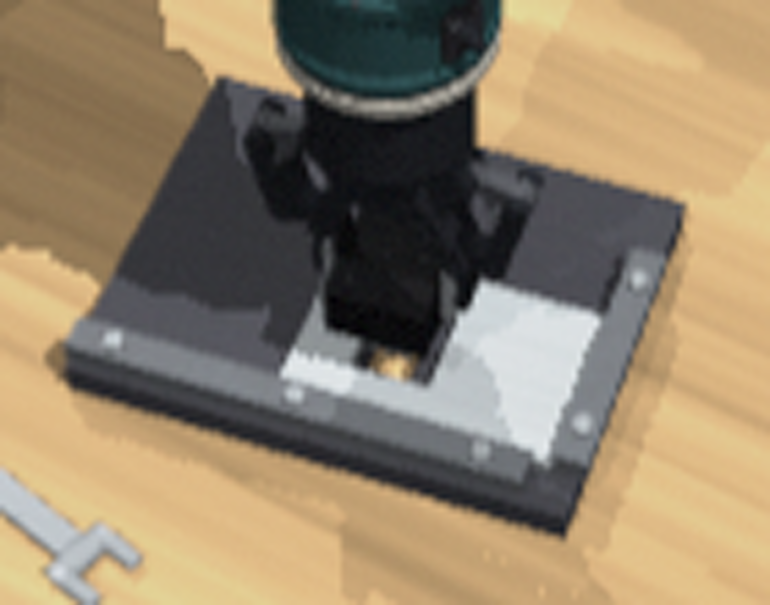

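Emit:
send_rows(commands=[[[0,0.0018,0],[-0.001,0.001,0.002],0.035],[[0,0.0018,0.004],[-0.001,0.001,0.002],0.035],[[0,0.0018,0.008],[-0.001,0.001,0.002],0.035],[[0,0.0018,0.012],[-0.001,0.001,0.002],0.035],[[0,0.0018,0.013],[-0.001,0.001,0.002],0.035]])

```text
time_s: 26.1
eef_pos: [611.7, 5.5, 53.9]
ee_rot: [0.995, 0.099, -0.0, 0.0]
ft_force: [-0.6, -0.3, -0.6]
gripper_width: 0.602
```

```bash
python3 - <<'E'
from h import *
plan((*j2w(34.1,17.7),53),11.43)
d=chk("w21");d=manip.get_image("side");save(d,"d21",(270,155,395,250),5.5)
E
```

```text
t 26.1 pos [611.7   5.5  53.9] f [-0.6 -0.3 -0.6] w 51.4
tool x [ 0.9802  0.198  -0.    ] y [ 1.980e-01 -9.802e-01  1.000e-04] z [-0.e+00 -1.e-04 -1.e+00]
SHIFT [0.0, -0.0003, 0.0009] TURN [0.0001, 0.0, -0.0002] dist 0.9
t 26.15 pos [611.7   5.5  53.9] f [ 0.6 -0.  -1.2] w 51.2
tool x [0.9802 0.198  0.    ] y [ 1.980e-01 -9.802e-01  1.000e-04] z [ 0.e+00 -1.e-04 -1.e+00]
jig pos [[34.143992   17.42367436]] az 11.421748889056419 force jig x,y 0.5893011777834793 -0.14331335561851802
```

View pics/d21.png

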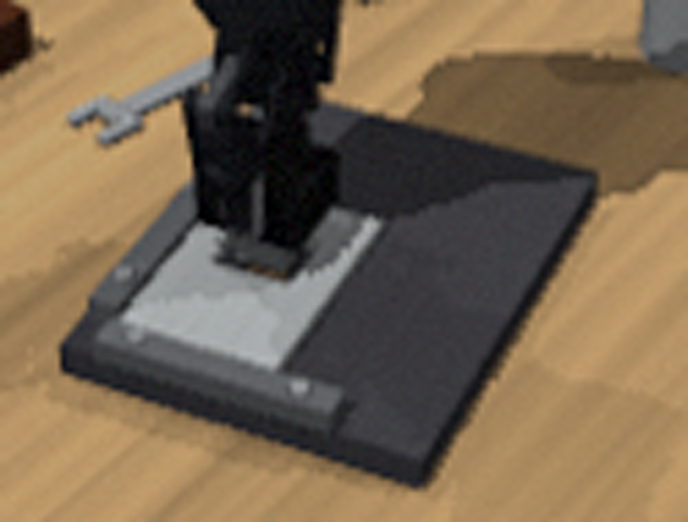

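Emit:
send_rows(commands=[[[0,0,0.0015],[0,0,0],0.035],[[0,0,0.003],[0,0,0],0.035],[[0,0,0.0045],[0,0,0],0.035],[[0,0,0.006],[0,0,0],0.035]])

```text
time_s: 26.6
eef_pos: [611.9, 5.5, 48.1]
ee_rot: [0.995, 0.1, 0.0, 0.0]
ft_force: [-0.1, -0.3, -0.9]
gripper_width: 0.602
```

Emit:
send_rows(commands=[[[0,0,0.001],[0,0,0],0.035],[[0,0,0.002],[0,0,0],0.035],[[0,0,0.003],[0,0,0],0.035]])

```text
time_s: 26.9
eef_pos: [611.9, 5.5, 45.0]
ee_rot: [0.995, 0.1, 0.0, 0.0]
ft_force: [0.1, -1.0, -0.8]
gripper_width: 0.602
```

Emit:
send_rows(commands=[[[0,0,0.002],[0,0,0],0.035],[[0,0,0.004],[0,0,0],0.035],[[0,0,0.006],[0,0,0],0.035]])

```text
time_s: 27.2
eef_pos: [611.8, 5.5, 38.8]
ee_rot: [0.995, 0.1, 0.0, 0.0]
ft_force: [-0.3, -0.4, -0.9]
gripper_width: 0.602
```

Emit:
send_rows(commands=[[[0,0,0.0015],[0,0,0],0.035],[[0,0,0.003],[0,0,0],0.035],[[0,0,0.0045],[0,0,0],0.035],[[0,0,0.0055],[0,0,0],0.035]])

```text
time_s: 27.6
eef_pos: [611.8, 5.6, 33.1]
ee_rot: [0.995, 0.1, 0.0, 0.0]
ft_force: [-0.2, 0.9, -0.1]
gripper_width: 0.602
```

Emit:
send_rows(commands=[[[0,0,0.0005],[0,0,0],0.035],[[0,0,0.001],[0,0,0],0.035]])

```text
time_s: 27.8
eef_pos: [611.8, 5.5, 32.4]
ee_rot: [0.995, 0.099, 0.0, 0.0]
ft_force: [-5.8, -0.7, 13.6]
gripper_width: 0.601
```

Emit:
send_rows(commands=[[[0,0,0],[0,0,0],0.035],[[0,0,-0.0001],[0,0,0],0.055],[[0,0,-0.0002],[0,0,0],0.065],[[0,0,-0.0002],[0,0,0],0.078],[[0,0,-0.0002],[0,0,0],0.08]])

```text
time_s: 28.3
eef_pos: [611.9, 5.6, 32.6]
ee_rot: [0.995, 0.099, 0.0, 0.0]
ft_force: [-0.7, 0.6, -0.1]
gripper_width: 0.939
```

Emit:
send_rows(commands=[[[0,0,-0.005],[0,0,0],0.08],[[0,0,-0.03],[0,0,0],0.08],[[0,0,-0.07],[0,0,0],0.08],[[0,0,-0.11],[0,0,0],0.08],[[0,0,-0.15],[0,0,0],0.08]])

```text
time_s: 28.8
eef_pos: [611.6, 5.7, 184.6]
ee_rot: [0.995, 0.1, 0.0, 0.0]
ft_force: [-0.3, 0.1, -0.1]
gripper_width: 0.934
```

Emit:
send_rows(commands=[[[-0.03,0,-0.02],[0,0,0],0.08],[[-0.06,0,-0.02],[0,0,0],0.08],[[-0.07,0,-0.02],[0,0,0],0.08],[[-0.07,0,-0.02],[0,0,0],0.08],[[-0.07,0,-0.02],[0,0,0],0.08]])

```text
time_s: 29.3
eef_pos: [543.6, -8.2, 204.8]
ee_rot: [0.995, 0.1, 0.0, 0.0]
ft_force: [0.3, 0.2, -0.6]
gripper_width: 0.941
```

```bash
python3 - <<'E'
from h import *
import pickle
d=chk("w22");pickle.dump(d,open("w22.pkl","wb"))
P=cloud(d).reshape(-1,3);j=w2j(P);ss=d["img"].astype(int).sum(2).ravel()
a=(P[:,2]>25)&(P[:,2]<31)&(ss>450)&(np.abs(j[:,0]-33)<60)&(np.abs(j[:,1]-40)<90)
pr("plate",rect(j[a]))
a=(P[:,2]>56)&(P[:,2]<70)&(ss<150)&(np.abs(j[:,0]-35)<60)&(np.abs(j[:,1]-20)<60);pr("key",rect(j[a]));print("key top z",np.median(P[a,2]))
save(d,"w22z",(170,0,470,200),2.6)
for n,b in [("scene",(240,150,380,260)),("side",(270,155,395,250))]:
    d=manip.get_image(n);save(d,n+"22",b,5.5);save(d,n+"22f")
E
```

```text
t 29.35 pos [543.7  -8.  204.6] f [-0.3  0.5  0. ] w 79.9
tool x [9.801e-01 1.984e-01 6.000e-04] y [ 1.984e-01 -9.801e-01 -1.000e-04] z [ 5.e-04  2.e-04 -1.e+00]
jig pos [[-35.21756332  17.6399367 ]] az 11.44498701436477 force jig x,y -0.22025835062916094 0.5504865869640392
plate c [32.7 44.5] size [139.4  88.9] ang 89.95
key c [34.6 18.9] size [50.8 59. ] ang 89.55
key top z 61.319638242444626
```

View pics/w22z.png

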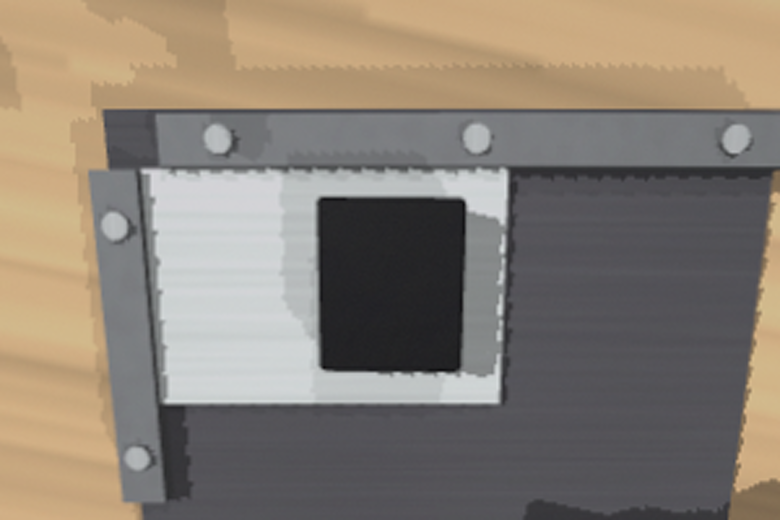

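View pics/side22.png

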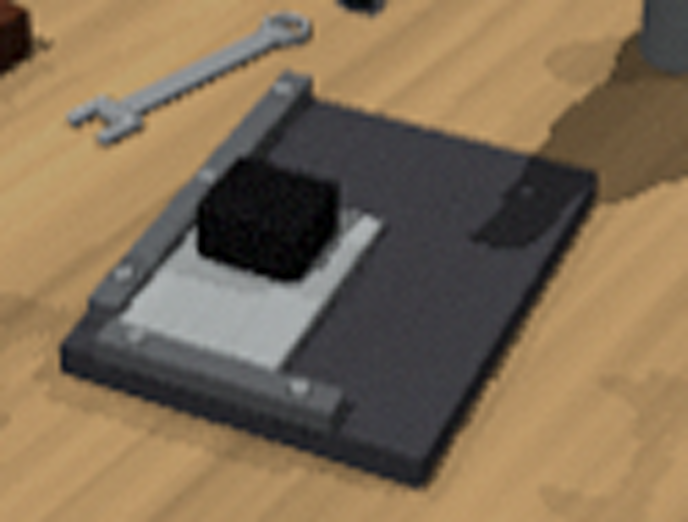

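View pics/scene22.png

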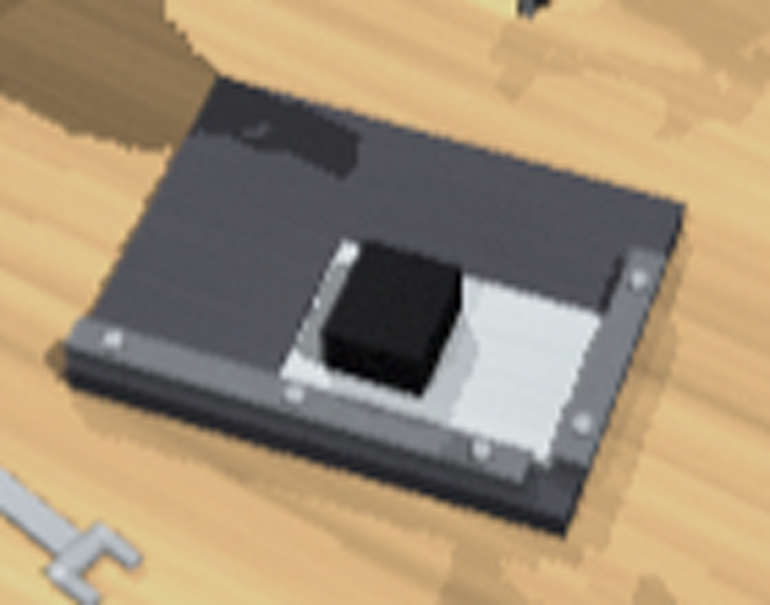

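View pics/scene22f.png

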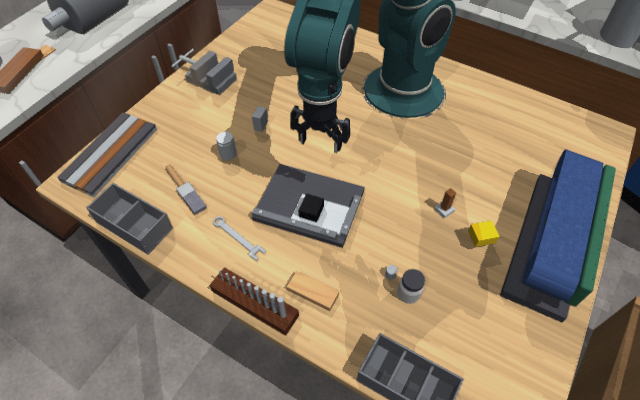

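The scene shows the plate in the corner with the key seated at (312,208). The pusher is standing at (447,203), the yellow look-alike at (484,233) hasn't moved, and the arm is clear.

```bash
python3 -c "
from cell import manip
print(manip.finish_job())"
```

```text
the job is handed in; nothing more can be done
None
```

The plate is square in the jig with the key plugged home through its window, and the job was handed in at about 29.5 s of the 72 s allowed.

- **Fence and stop:** I pressed the plate with the push block against the long fence (7–10 N, about 1 s). I then slid it along and pressed it against the end stop (8–11 N, about 1 s).
- **Extra fence check:** After the stop I touched the plate once more against the fence at about 5 N. It was stiff at the same position, so the plate had stayed on the fence. This was an extra press after the end stop.
- **Push block:** It is standing upright at its old spot on the bench, with the foot pressed down at up to about 25 N before I let go.
- **Key:** It went in with no side contact and stopped on the plate with 13.6 N, 2 mm above its height on the bench. The camera put its top at 61.3 mm, against 62 mm expected.

In the last pictures the plate was within 0.2 mm and 0.1° of its position before the key went in. No gap showed at either edge, and nothing else in the scene appeared to have moved.

The seating pins are hidden behind the plate. That all four are pushed in rests on the felt stiff contact and the lack of a gap, not on seeing them. The end-stop side was not felt again after the first press. The wrist camera reads about 2 mm off to one side, which I corrected for when lining up the key.

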